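# Clamp the casting carrier in the sprung holder and fill its nests

### The job

Get the castings ready for marking out. Draw the holder's curved sprung arm back until it stays there, lay the grey carrier plate flat on the holder's base against the fixed edge, let go of it, and let the arm spring in again so that it clamps the carrier flush to that edge; then put every casting on the table, foot down, fully home in the nest of its own shape. Leave the other things on the bench where they are.

Things in the scene. Friction and masses are not known exactly. Their poses are not given: they have to be found in the camera images.
- holder: fixed holder: dark steel base 224 (x) by 124 mm (y), 8 mm thick; origin under its centre, on the table. Fixed edge: steel strip along the -y side, inner face at y = -46 mm, top 20 mm above the table. Low lugs, tops 20 mm up, inner faces at x = -104 and +104 mm: the carrier goes between, 6 mm to spare each end. Flush with the edge its centre line is at y = -16 mm, its underside 8 mm up.
- clip_pivot (a point): axis of the curved clip arm's pivot on the holder base, at holder x -85, y +48 mm; the axis is vertical
- clip_post (a point): upright black thumb post on the free end of the clip arm, above the pressing tip; the point is on its axis, 50 mm above the table. Post 12 mm across, free from 22 to 64 mm above the table, 91.5 mm from the pivot. The arm and its 16 mm round tip lie 10 to 22 mm above the table.
- clip_arm (a joint): swing of the clip arm, rad: 0 sprung fully in, grows as the post is drawn towards holder +y (counter-clockwise from above), stop at 0.72. Over-centre spring: below 0.38 it springs in, above 0.38 it springs back and stays at 0.72. Up to 9 N at the post, damped. On a flush carrier it reads about 0.09 and presses with 6 N; it pushes home a carrier lying up to 6 mm short of the edge.
- carrier_handle (a point): the carrier, given on its handle 34 mm above its underside, at the plate's centre. Grey metal plate 196 (x) by 60 mm (y), 10 mm thick, 0.35 kg, with four nests in a row along x, 6 mm deep, floor 4 mm above the underside. Handle: upright, 10 mm thick along x, 22 mm along y, top 46 mm above the underside. It may lie either way round in the holder.
- nest_disc (a point): centre of the floor of the round nest (an octagon 37 mm across flats) for the round casting, next to the handle on the carrier's -x side. Axes are the carrier's.
- nest_square (a point): centre of the floor of the 31 x 31 mm nest for the square casting, next to the handle on the +x side. Axes are the carrier's.
- nest_pillow (a point): centre of the floor of the 47 mm (carrier x) by 21 mm (carrier y) nest for the pillow-block casting, at the +x end. Axes are the carrier's.
- nest_tee (a point): centre of the floor of the T-shaped nest for the T-footed casting at the -x end; its cross bar lies along the carrier's y at the outer (-x) side and its stem points to +x, so the casting's axes must agree with the carrier's. Axes are the carrier's.
- disc_mid (a point): the round casting: foot a disc 34 mm across and 10 mm thick, with a round boss 20 mm across on it, 38 mm high over all. Point: 19 mm above the underside, in the boss's axis; over the nest's centre when seated (1.5 mm play).
- square_mid (a point): the square casting: foot 28 x 28 mm, 10 mm thick, with a square boss 18 x 18 mm on it (sides parallel to the foot's), 38 mm high over all. Point: 19 mm above the underside, in the boss's axis; over the nest's centre when seated (1.5 mm play).
- pillow_mid (a point): the pillow-block casting: foot 44 mm along its own x, 18 mm along its y, 10 mm thick, carrying a bearing housing (a cylinder 28 mm across lying along y, flat ends 18 mm apart, grip it across these), 38 mm high over all. Point: 19 mm above the underside, in the boss's axis; over the nest's centre when seated (1.5 mm play).
- tee_mid (a point): the T-footed casting: foot 10 mm thick, T-shaped in plan; the T's cross bar is 38 mm along its own y and 13 mm wide (x -17 to -4 mm), the stem 13 mm wide runs along +x (to x +17 mm); a boss 13 mm across y and 24 mm along x (x -12 to +12 mm) stands on it, 38 mm high over all. Point: 19 mm above the underside, in the boss's axis; over the nest's centre when seated (1.5 mm play).
- tweezers: bystander, to be left alone: steel tweezers, 13x122x10 mm; origin at the centre of its underside
- marker: bystander, to be left alone: black marker pen, 16x126x16 mm; origin at the centre of its underside
- whetstone: bystander, to be left alone: two-layer whetstone, 52x150x25 mm; origin at the centre of its underside

How it is judged:
By the outcome, as a careful person would: the job done as asked, in the order asked, and still so for the second after the job is handed in, with the robot touching nothing.
Of disc_casting, square_casting, pillow_casting, tee_casting only 3 to 4 are there at a start; the rules pass over those that are not, and their reading is None.
At some moment in a run one of disc_casting, square_casting, pillow_casting, tee_casting may be knocked a few centimetres aside while the robot is not near it.
It also fails if it takes over 210 s, if anything falls off the work surface, if the arm or the gripper's body presses on something with over 40 N, if the wrist force passes 120 N, or if a joint passes its speed limit or range.

### The arm

A 7-joint arm with a two-finger parallel gripper is mounted at the origin on the work surface; the furniture and walls round the work are solid. World frame = base frame: x ahead of the robot, y to its left, z up, the work surface at z = 0. Lengths are in m, angles in rad, forces in N, time in s.
With the tool pointing down it reaches from about 0.4 to 0.85 m from the base axis. Payload 4.5 kg.
Tool frame: the origin (TCP) lies midway between the tips of the shut fingers; the grasp point (between the pads) lies 19 mm behind it (arm.tcp_to_grasp is the distance from the TCP to the grasp point, in m); z points along the fingers, x is the direction in which the jaws open and shut, and the axes are right-handed (so a half turn about z gives the same grasp; the last joint's range is limited). The gripper opens to 88 mm and grips with 3 to 60 N. Pads are 18 mm wide; open, the fingers measure 123 mm over their backs; the gripper's body (75 mm by 187 mm) begins 45 mm behind the grasp point.
Start: joints at [1.356, 0.689, -0.195, 1.565, 0.157, 0.902, -0.215], TCP at [0.154, -0.606, 0.207] pointing down, gripper open.
Joint ranges: [-3.01, 3.01], [-0.46, 2.08], [-1.47, 1.51], [0.13, 2.56], [-1, 4.14], [0.04, 2.09], [-2.66, 2.66]. Speed limits (rad/s): [2.57, 2.57, 3.14, 3.14, 3.14, 3.14, 3.14].

### API

Orientations are given as a rotation vector (axis times angle).
In Python, from bench import arm, camera, close_job gives the robot as it stands. The module is installed in compiled form; this text tells all that it offers.
- The arm moves only by the shell command python3 -m inch 'ROWS'. ROWS is JSON, a list of rows, each an object with "fingers": the gripper's target within -1 to 1 (fully open at 1, half-way at 0, shut at -1); "translation": the shift along the tool's x, y, z in units of 200 mm (1.0 is 200 mm), a list of three; "dr": the turn, a rotation vector about the tool's x, y, z in units of 2 rad (1.0 is 2 rad), a list of three. In form: [{"fingers": fingers, "translation": [dx, dy, dz], "dr": [wx, wy, wz]}, ...]. A call has 1 to 8 rows; each row is the pose to reach, as a shift and turn from the pose commanded when the call began, along the tool's axes at that moment; what a row does not reach only later rows make up. A row lasts 1/8 s, in which the tool goes at most 62.5 mm and 10.7 degrees, less where a joint would pass 70% of its speed; a pose out of reach is approached as far as the arm can. A call with a number of a shift or a turn outside -1 to 1 is refused whole. A call with a gripper value outside its range is refused whole. The fingers move at their own pace and stop on an object; the grip force is fixed at half the most. Time passes only in rows, so rows that repeat a pose let the fingers close. It gives the time, the measured TCP pose, the force and the opening at its end, in the units of the state.
- arm.sense(): the state, without advancing time (a new reading comes with each control period).
- camera(name): name is "scene" or "top" or "wrist"; returns a dict with "image" (420x560x3 uint8, blue, green, red), "z_map" (420x560 float32, m along the optical axis (not along the pixel's ray), 0 where there is no reading), "fx", "fy", "cx", "cy" (pixels), "pose" (4x4, takes a point from camera to world coordinates). Camera axes: x right, y up, looking along -z (the intrinsics and any distortion apply to the point x, -y, -z); pixel columns grow to the right and rows downward; lengths in m; the calibration is good to about 2 mm. A picture is of the moment at which its call begins.
- close_job(): hands the job in, once; it reports no verdict.
The state is a dict: "t": time; "qpos": joint angles; "qd": joint speeds; "effort": joint torques, N m; "ee_pos": TCP position; "tcp_rot": TCP orientation; "contact_force": force on the tool from outside, world axes, zero at the start; "ft_torque": the same for the moment, N m; "finger_gap": finger opening in m.
Only numpy, scipy, OpenCV 4.12 (cv2) and the standard library are available. Lean on these libraries where they do the work, as an engineer would, in place of code of your own. Each camera call takes 0.05 s, during which the arm holds its last target.

## Working session

There is one attempt and no reset: what is moved stays moved. The work goes in short steps, Python scripts to look and compute and a shell command to move; the robot and the scene stay as the last step left them, time stands still between calls to the robot, and variables do not carry over. Pictures are saved under pics/ and viewed, and the job is handed in when it is done.

```bash
ls; mkdir -p pics
cat > h.py <<'E'
import numpy as np,cv2
from bench import arm,camera
from scipy.spatial.transform import Rotation as R
def snap(n,f):
    c=camera(n); cv2.imwrite('pics/'+f+'.png',c['image']); np.savez('pics/'+f+'.npz',**{k:np.asarray(v) for k,v in c.items()}); return c
def load(f): return dict(np.load('pics/'+f+'.npz'))
def pt(c,u,v,z=None):
    d=np.array([(u-c['cx'])/c['fx'],-(v-c['cy'])/c['fy'],-1.0])
    P=c['pose']
    if z is None:
        zz=c['z_map'][int(round(v)),int(round(u))]
        return (P@np.append(d*zz,1))[:3]
    o=P[:3,3]; w=P[:3,:3]@d
    return o+w*(z-o[2])/w[2]
def crop(f,u0,v0,u1,v1,out):
    im=cv2.imread('pics/'+f+'.png')[v0:v1,u0:u1]
    s=min(800/(u1-u0),600/(v1-v0)); cv2.imwrite('pics/'+out+'.png',cv2.resize(im,None,fx=s,fy=s,interpolation=cv2.INTER_CUBIC)); print(s)
E
python3 - <<'E'
from h import *
for n in ['scene','top','wrist']:
    c=snap(n,n+'0'); print(n,{k:(v if k not in('image','z_map') else 0) for k,v in c.items()})
s=arm.sense();print(s, R.from_rotvec(s['tcp_rot']).as_matrix())
E
```

```text
pics
scene {'image': 0, 'z_map': 0, 'fx': 538.6780868755404, 'fy': 538.6780868755404, 'cx': 279.2986291942272, 'cy': 213.67904026419268, 'pose': array([[-0.4725892 ,  0.59271271, -0.65218946, -0.36780439],
       [-0.88108323, -0.30202092,  0.36397212,  0.52018424],
       [ 0.01875604,  0.74664249,  0.66496105,  0.96522758],
       [ 0.        ,  0.        ,  0.        ,  1.        ]])}
top {'image': 0, 'z_map': 0, 'fx': 390.1696708615175, 'fy': 390.1696708615175, 'cx': 279.75258256818205, 'cy': 204.49510711864815, 'pose': array([[-0.02416533,  0.98313281, -0.18128956,  0.3337191 ],
       [-0.99957498, -0.02080365,  0.02042206,  0.03067515],
       [ 0.01630611,  0.18170602,  0.98321769,  1.07022781],
       [ 0.        ,  0.        ,  0.        ,  1.        ]])}
wrist {'image': 0, 'z_map': 0, 'fx': 318.37273115689266, 'fy': 318.37273115689266, 'cx': 278.23889377636397, 'cy': 214.59619141789176, 'pose': array([[ 0.24485976,  0.9220134 ,  0.29989164,  0.23067416],
       [-0.96955757,  0.23328279,  0.07441279, -0.58580632],
       [-0.00134997, -0.30898291,  0.95106663,  0.38392816]
[... 190 characters left out ...]
, 'qd': array([-0.00019341, -0.00302765,  0.00062622, -0.00345595, -0.0005095 ,
       -0.00124196, -0.00108135]), 'effort': array([-2.23694355e-03, -5.27858949e+01, -1.26839720e+00, -1.53586668e+01,
       -5.23873488e-02,  3.89518085e-03,  1.14715704e-04]), 'ee_pos': array([ 0.15377447, -0.60528364,  0.20671575]), 'tcp_rot': array([-2.47936025e+00,  1.92807518e+00,  1.71255448e-03]), 'contact_force': array([0.32468612, 0.72308251, 0.24054005]), 'ft_torque': array([-0.01735145, -0.00450905,  0.01149784]), 'finger_gap': 0.08795065820912074} [[ 2.46307597e-01 -9.69191633e-01 -3.82026440e-04]
 [-9.69190782e-01 -2.46307888e-01  1.28518135e-03]
 [-1.33968313e-03  5.37065749e-05 -9.99999101e-01]]
```

View pics/top0.png

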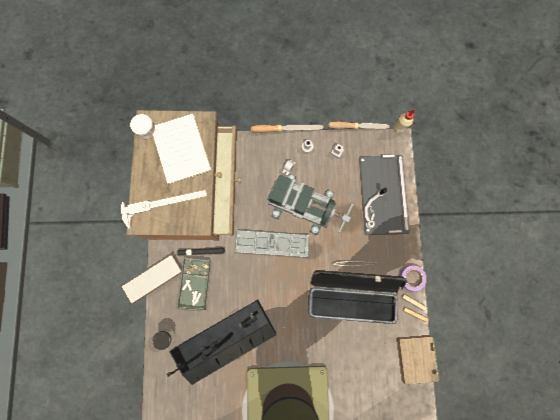

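View pics/scene0.png

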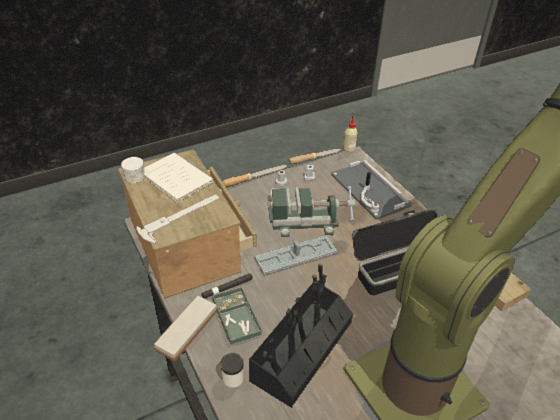

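View pics/wrist0.png

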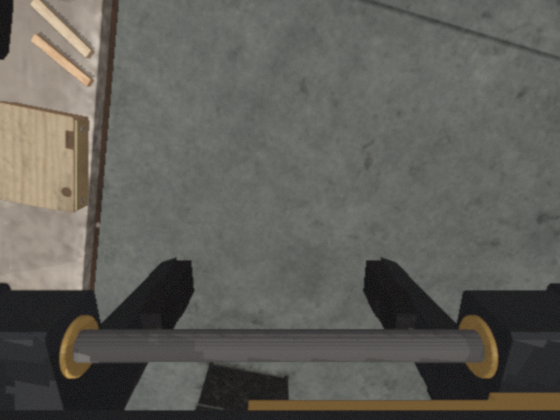

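Run:
```python
from h import *
crop('top0',225,110,345,200,'c1');crop('top0',335,140,425,240,'c2');crop('top0',225,220,325,265,'c3');crop('scene0',250,140,430,275,'c4')
```

```text
6.666666666666667
6.0
8.0
4.444444444444445
```

View pics/c1.png

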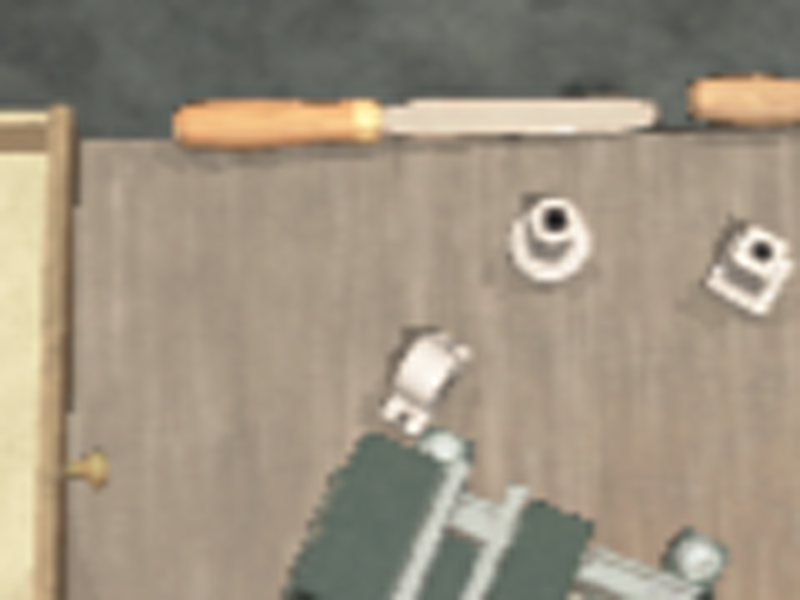

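View pics/c2.png

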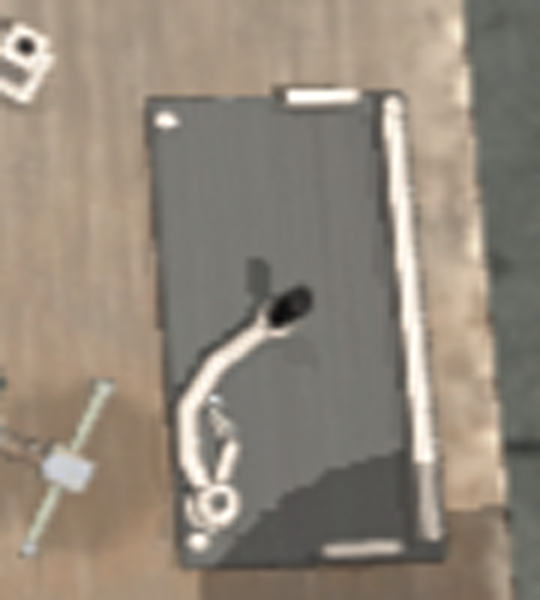

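View pics/c3.png

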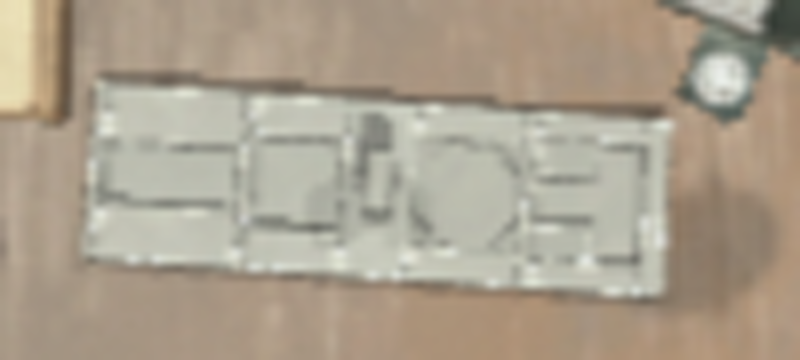

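View pics/c4.png

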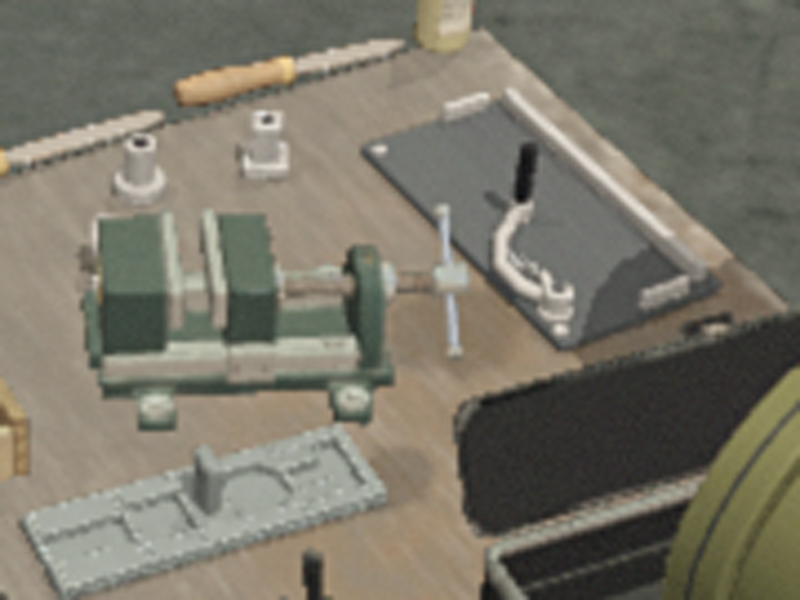

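Run:
```python
from h import *
c=load('top0')
f=lambda s,u0,v0,l,z:[pt(c,u0+u/s-0.5*0,v0+v/s,z) for u,v in l]
H=f(6,335,140,[(148,98),(183,568),(445,560)],0.008)
print('holder',np.round(H,4), np.linalg.norm(H[0]-H[1]),np.linalg.norm(H[2]-H[1]))
d=H[0]-H[1]; print('yaw',np.degrees(np.arctan2(d[1],d[0])))
print('pivot',f(6,335,140,[(220,502)],0.022),'posttop',f(6,335,140,[(300,300)],0.064))
C=f(8,225,220,[(98,78),(670,118),(660,297),(85,260)],0.010)
print('carrier',np.round(C,4),[np.linalg.norm(C[i]-C[i-1]) for i in range(4)],np.mean(C,0))
d=C[0]-C[1]; print(np.degrees(np.arctan2(d[1],d[0])))
d=C[3]-C[2]; print(np.degrees(np.arctan2(d[1],d[0])))
print('disc top',f(6.667,225,110,[(555,217)],.038),'sq',f(6.667,225,110,[(762,250)],.038),'pil',f(6.667,225,110,[(430,362)],.038))
print('foot disc',f(6.667,225,110,[(550,241)],.010),'sq',f(6.667,225,110,[(706,280),(760,314),(792,266)],.010),'pil',f(6.667,225,110,[(460,350),(398,415)],.01))
print('vise',pt(c,300,180),pt(c,285,190),pt(c,350,215),pt(c,345,203))
zm=c['z_map']
# world height map
v,u=np.mgrid[0:420,0:560]
d=np.stack([(u-c['cx'])/c['fx'],-(v-c['cy'])/c['fy'],-np.ones_like(u,float)],-1)*zm[...,None]
W=d@c['pose'][:3,:3].T+c['pose'][:3,3]
np.save('pics/W.npy',W)
h=np.clip(W[...,2]*1000,0,255).astype(np.uint8)
cv2.imwrite('pics/hm.png',cv2.resize(cv2.applyColorMap(h,cv2.COLORMAP_JET)[100:400,120:450],None,fx=2.4,fy=2,interpolation=0)[:600,:800])
```

```text
holder [[ 0.664  -0.222   0.008 ]
 [ 0.4406 -0.2243  0.008 ]
 [ 0.4415 -0.3449  0.008 ]] 0.2234381246764821 0.12059029409948613
yaw 0.5891006678801473
pivot [array([ 0.46872606, -0.23965279,  0.022     ])] posttop [array([ 0.55243932, -0.27037285,  0.064     ])]
carrier [[ 0.4617  0.1262  0.01  ]
 [ 0.4436 -0.0684  0.01  ]
 [ 0.3832 -0.0628  0.01  ]
 [ 0.4001  0.1309  0.01  ]] [np.float64(0.06175283505549462), np.float64(0.19545634282579882), np.float64(0.06071153697994993), np.float64(0.19434517943548135)] [0.422139   0.03147188 0.01      ]
84.70462367647616
85.00896061330191
disc top [array([ 0.69716834, -0.07406815,  0.038     ])] sq [array([ 0.68121201, -0.1597208 ,  0.038     ])] pil [array([ 0.63562271, -0.02021301,  0.038     ])]
foot disc [array([ 0.69633976, -0.07437058,  0.01      ])] sq [array([ 0.67773557, -0.14027018,  0.01      ]), array([ 0.66223854, -0.16255491,  0.01      ]), array([ 0.68326867, -0.17734972,  0.01      ])] pil [array([ 0.64882863, -0.03444578,  0.01      ]), array([ 0.62094771, -0.00745023,  0.01      ])]
vise [ 0.59993716 -0.05037158  0.00102253] [ 0.55514856 -0.00459075  0.07629097] [ 0.49812034 -0.1876561  -0.0061658 ] [ 0.53110913 -0.17395908  0.00180318]
```

View pics/hm.png

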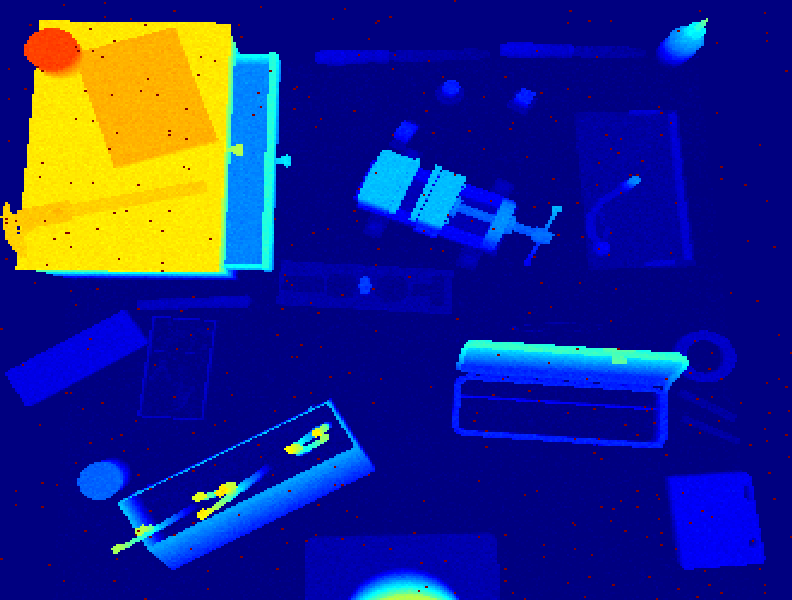

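```bash
cat > go.py <<'E'
import sys
from h import *
def togo(x,y,z,yaw=None):
    s=arm.sense(); M=R.from_rotvec(s['tcp_rot']).as_matrix()
    d=np.array([x,y,z])-s['ee_pos']
    print('t %.2f'%s['t'],'pos',np.round(s['ee_pos'],4),'units',np.round(M.T@d/0.2,4),'dist mm',round(np.linalg.norm(d)*1000,1))
    yw=np.arctan2(M[1,0],M[0,0]); print('yaw now',round(np.degrees(yw),2),'tilt',np.round(M[:,2],4))
    if yaw is not None:
        # full orientation: tool z down, x at yaw
        a=np.radians(yaw); T=np.array([[np.cos(a),np.sin(a),0],[np.sin(a),-np.cos(a),0],[0,0,-1]])
        print('dr',np.round(R.from_matrix(M.T@T).as_rotvec()/2,4))
if __name__=='__main__': togo(*map(float,sys.argv[1:]))
E
python3 go.py 0.54 -0.32 0.2 -90
python3 -m inch '[{"fingers":-1,"translation":[-0.4,-1,0],"dr":[0,0,0.06]},{"fingers":-1,"translation":[-0.4,-1,0],"dr":[0,0,0.12]},{"fingers":-1,"translation":[-0.4,-1,0],"dr":[0,0,0.12]},{"fingers":-1,"translation":[-0.4,-1,0],"dr":[0,0,0.12]}]'
python3 go.py 0.54 -0.32 0.2 -90
```

```text
t 0.15 pos [ 0.1538 -0.6053  0.2067] units [-0.9068 -2.223   0.0347] dist mm 480.2
yaw now -75.74 tilt [-4.0e-04  1.3e-03 -1.0e+00]
dr [1.000e-04 7.000e-04 1.244e-01]
t: 0.65
ee_pos: [0.3322, -0.4754, 0.2072]
tcp_rot: [-2.236, 2.203, 0.0]
contact_force: [0.1, -0.1, -0.7]
finger_gap: 0.0509
t 0.65 pos [ 0.3322 -0.4754  0.2072] units [-0.7615 -1.0505  0.0393] dist mm 259.6
yaw now -89.14 tilt [ 0.0017  0.0019 -1.    ]
dr [-0.0009  0.0009  0.0075]
```

```bash
python3 -m inch '[{"fingers":-1,"translation":[-0.7,-1,0],"dr":[0,0,0.007]},{"fingers":-1,"translation":[-0.7,-1,0],"dr":[0,0,0.007]},{"fingers":-1,"translation":[-0.7,-1,0],"dr":[0,0,0.007]},{"fingers":-1,"translation":[-0.7,-1,0],"dr":[0,0,0.007]},{"fingers":-1,"translation":[-0.7,-1,0],"dr":[0,0,0.007]},{"fingers":-1,"translation":[-0.7,-1,0],"dr":[0,0,0.007]}]'
python3 - <<'E'
from h import *
snap('wrist','w1'); snap('scene','s1')
from go import togo
togo(.552,-.31,.12,-90)
E
```

```text
t: 1.4
ee_pos: [0.5259, -0.3377, 0.2069]
tcp_rot: [2.214, -2.226, -0.001]
contact_force: [-1.1, -1.0, -0.2]
finger_gap: 0.0002
t 1.50 pos [ 0.525  -0.3389  0.2072] units [-0.1462 -0.1344  0.4355] dist mm 95.7
yaw now -90.47 tilt [-1.6e-03 -9.0e-04 -1.0e+00]
dr [ 0.0008 -0.0005 -0.0041]
```

View pics/w1.png

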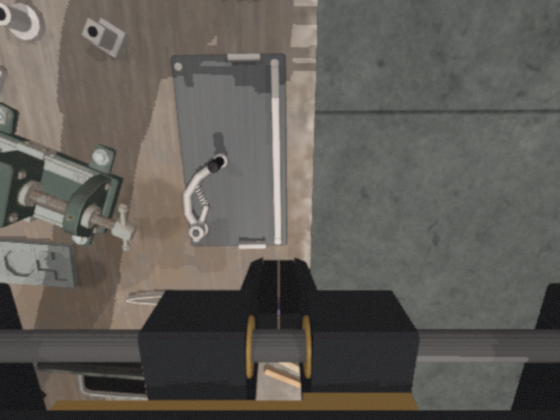

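View pics/s1.png

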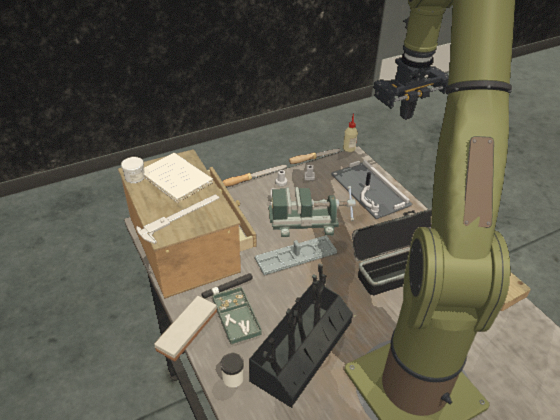

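Run:
```python
from h import *
crop('w1',160,40,300,145,'w1a');crop('w1',160,145,300,250,'w1b')
```

```text
5.714285714285714
5.714285714285714
```

View pics/w1a.png

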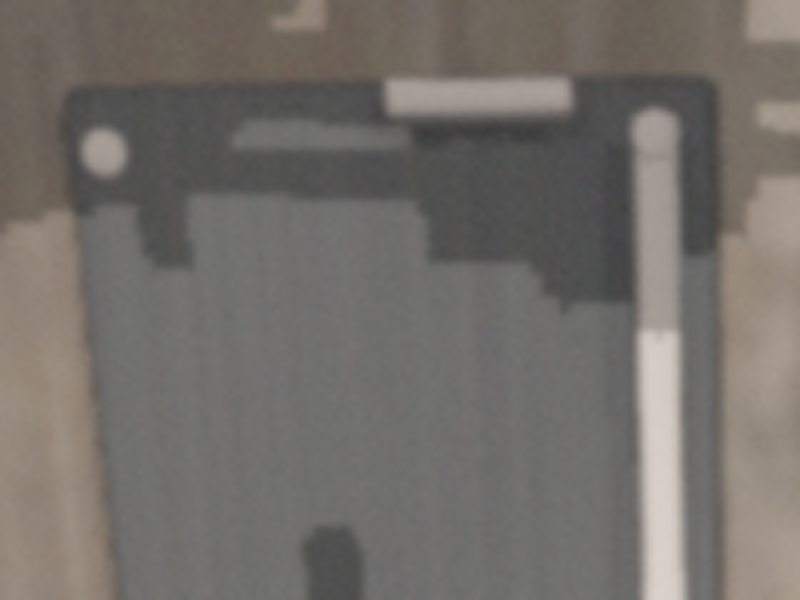

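View pics/w1b.png

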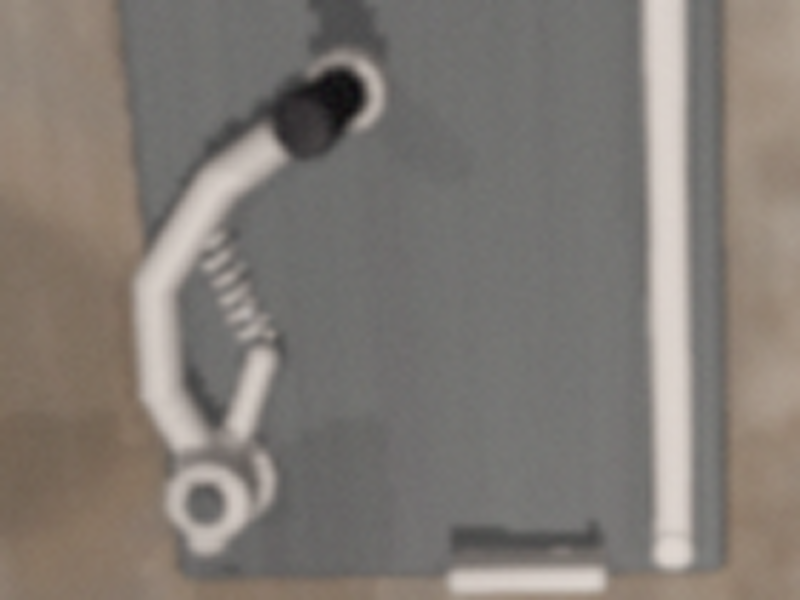

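Run:
```python
from h import *
c=load('w1'); s=5.7143
a=lambda u,v,z:pt(c,160+u/s,40+v/s,z); b=lambda u,v,z:pt(c,160+u/s,145+v/s,z)
P=[a(66,88,.008),a(716,76,.008),b(182,576,.008),b(722,572,.008)]
print(np.round(P,4)); P=np.array(P)
print(np.mean(P,0),[np.degrees(np.arctan2(*(q[[1,0]]))) for q in (P[0]-P[2],P[1]-P[3])], np.linalg.norm(P[0]-P[2]),np.linalg.norm(P[0]-P[1]))
print('pivot',b(206,502,.022),'tip',b(342,92,.022),'posttop',b(306,128,.064),'edgeinner',a(634,150,.02),b(656,540,.02), 'lugs inner',a(480,116,.02),b(525,568,.02))
```

```text
[[ 0.6625 -0.2248  0.008 ]
 [ 0.6637 -0.3463  0.008 ]
 [ 0.4414 -0.2264  0.008 ]
 [ 0.4416 -0.3477  0.008 ]]
[ 0.55227951 -0.28631254  0.008     ] [np.float64(0.4044759224464574), np.float64(0.3503912549643123)] 0.2210308940456209 0.12150453926301798
pivot [ 0.46465584 -0.23723573  0.022     ] tip [ 0.55164707 -0.27180654  0.022     ] posttop [ 0.55161186 -0.27274646  0.064     ] edgeinner [ 0.64970931 -0.33108827  0.02      ] [ 0.45439424 -0.3331194   0.02      ] lugs inner [ 0.65554081 -0.30317582  0.02      ] [ 0.44803193 -0.30460482  0.02      ]
```

```bash
python3 go.py 0.553 -0.315 0.036 -90
python3 -m inch '[{"fingers":-1,"translation":[-0.12,-0.14,0.2],"dr":[0,0,-0.004]},{"fingers":-1,"translation":[-0.12,-0.14,0.5],"dr":[0,0,-0.004]},{"fingers":-1,"translation":[-0.12,-0.14,0.855],"dr":[0,0,-0.004]},{"fingers":-1,"translation":[-0.12,-0.14,0.855],"dr":[0,0,-0.004]},{"fingers":-1,"translation":[-0.12,-0.14,0.855],"dr":[0,0,-0.004]}]'
python3 - <<'E'
from h import *
snap('wrist','w2'); 
from go import togo
togo(.552,-.205,.036,-90)
E
```

```text
t 1.50 pos [ 0.525  -0.3389  0.2072] units [-0.1217 -0.1403  0.8555] dist mm 175.1
yaw now -90.47 tilt [-1.6e-03 -9.0e-04 -1.0e+00]
dr [ 0.0008 -0.0005 -0.0041]
t: 2.12
ee_pos: [0.555, -0.3148, 0.0375]
tcp_rot: [2.223, -2.22, 0.002]
contact_force: [0.5, 0.0, 1.4]
finger_gap: 0.0004
t 2.17 pos [ 0.5561 -0.3151  0.0387] units [-0.5505  0.0198  0.0121] dist mm 110.2
yaw now -89.92 tilt [ 0.0033 -0.0021 -1.    ]
dr [-0.0016 -0.0011  0.0007]
```

View pics/w2.png

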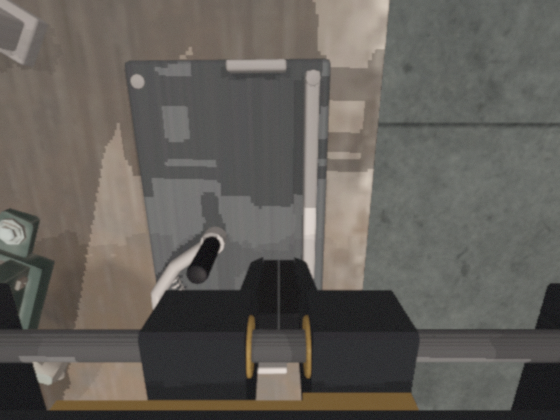

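```bash
python3 -m inch '[{"fingers":-1,"translation":[-0.1,0,0],"dr":[0,0,0]},{"fingers":-1,"translation":[-0.2,0,0],"dr":[0,0,0]},{"fingers":-1,"translation":[-0.3,0,0],"dr":[0,0,0]},{"fingers":-1,"translation":[-0.37,0,0],"dr":[0,0,0]},{"fingers":-1,"translation":[-0.4,0,0],"dr":[0,0,0]},{"fingers":-1,"translation":[-0.4,0,0],"dr":[0,0,0]}]'
python3 - <<'E'
from h import *
snap('wrist','w3'); 
from go import togo
togo(.552,-.205,.036,-90)
E
```

```text
t: 2.92
ee_pos: [0.5548, -0.2332, 0.0363]
tcp_rot: [2.225, -2.218, 0.0]
contact_force: [0.1, -0.7, 0.2]
finger_gap: 0.0004
t 2.98 pos [ 0.5547 -0.234   0.0363] units [-0.145   0.0129  0.0013] dist mm 29.1
yaw now -89.86 tilt [-1.e-04 -8.e-04 -1.e+00]
dr [ 0.     -0.0004  0.0012]
```

View pics/w3.png

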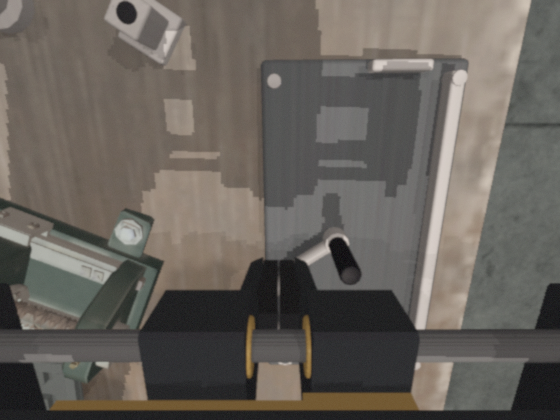

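Run:
```python
from h import *
c=load('w3')
print(pt(c,350,275,.064),pt(c,335,240,.022), pt(c,280,262),pt(c,348,270))
for a in [(274,81)]: print(pt(c,*a,.012))
c=load('w2'); print(pt(c,200,268,.064),pt(c,212,240,.022),pt(c,280,262),pt(c,138,81,.012))
crop('w3',220,200,400,320,'w3a')
```

```text
[ 0.55217311 -0.27103829  0.064     ] [ 0.55462208 -0.27014026  0.022     ] [ 0.56283089 -0.234099    0.0703327 ] [ 0.55563324 -0.26953556  0.06499859]
[ 0.65097448 -0.23060547  0.012     ]
[ 0.55582757 -0.2737066   0.064     ] [ 0.55433981 -0.27166716  0.022     ] [ 0.56345276 -0.31576561  0.07241838] [ 0.65134774 -0.23235144  0.012     ]
4.444444444444445
```

View pics/w3a.png

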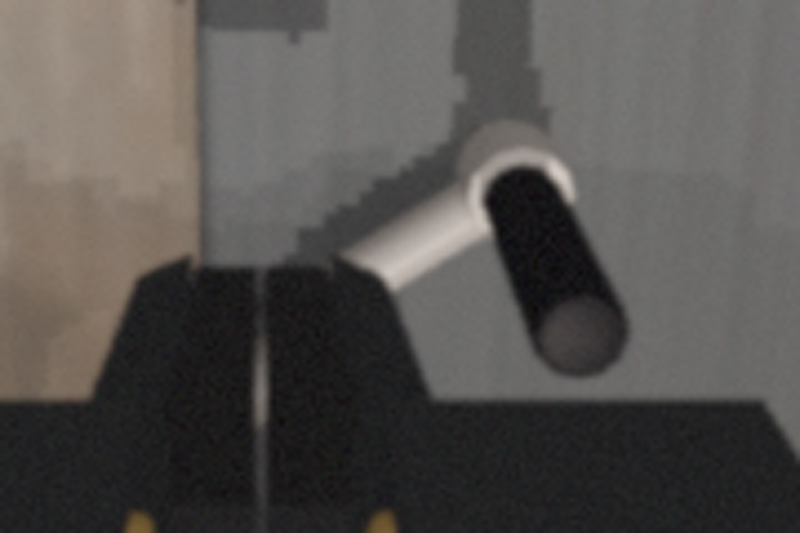

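```bash
python3 -m inch '[{"fingers":-1,"translation":[0,0,-0.2],"dr":[0,0,0]},{"fingers":-0.3,"translation":[0,0,-0.25],"dr":[0,0,0]},{"fingers":-0.3,"translation":[0.185,0,-0.25],"dr":[0,0,0]},{"fingers":-0.3,"translation":[0.185,0,-0.25],"dr":[0,0,0]}]'
python3 go.py 0.555 -0.271 0.036 -90
python3 -c "
from h import *
snap('wrist','w4')"
```

```text
t: 3.48
ee_pos: [0.5535, -0.2754, 0.0861]
tcp_rot: [2.216, -2.223, 0.004]
contact_force: [-0.2, 1.2, -0.4]
finger_gap: 0.0282
t 3.48 pos [ 0.5535 -0.2754  0.0861] units [-0.0228 -0.0076  0.2503] dist mm 50.3
yaw now -90.19 tilt [-4.0e-04 -3.6e-03 -1.0e+00]
dr [ 0.0002 -0.0018 -0.0017]
```

View pics/w4.png

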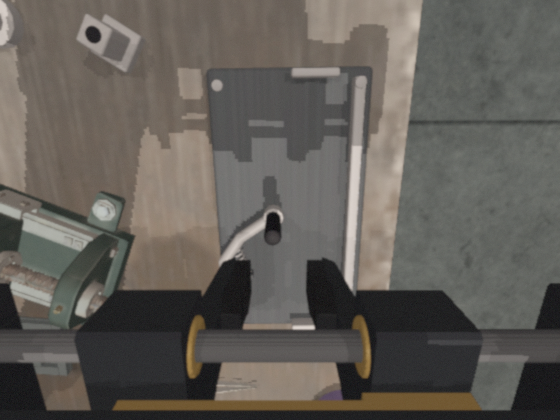

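Run:
```python
from h import *
c=load('w4')
def proj(p):
    q=np.linalg.inv(c['pose'])@np.append(p,1); return c['cx']+c['fx']*q[0]/-q[2], c['cy']-c['fy']*q[1]/-q[2]
for p in [(.5535,-.2754,.086),(.555,-.2715,.064),(.555,-.2715,.022),(.5535,-.2754,.036)]: print(p,proj(p))
print(pt(c,272,230),pt(c,272,236),pt(c,235,264),pt(c,330,264))
```

```text
(0.5535, -0.2754, 0.086) (np.float64(278.1319044052797), np.float64(248.64538997866498))
(0.555, -0.2715, 0.064) (np.float64(272.19812351059255), np.float64(233.16043902149906))
(0.555, -0.2715, 0.022) (np.float64(272.952119755971), np.float64(213.9352458207799))
(0.5535, -0.2754, 0.036) (np.float64(277.90563564127893), np.float64(221.47977697988105))
[ 0.55721263 -0.27138914  0.06385676] [ 0.6329082  -0.27519043  0.26337939] [ 0.56171375 -0.25417062  0.12235531] [ 0.56289869 -0.30023843  0.12531664]
```

Run:
```python
from h import *
for f,cols in (('w4',(232,238,325)),('w3',(270,290))):
    c=load(f)
    for u in cols:
        print(f,u,[(v,np.round(pt(c,u,v),3).tolist()) for v in range(252,285,3)])
s=arm.sense(); print(s['ee_pos'],s['finger_gap'])
c=snap('wrist','w5')
M=np.eye(4);M[:3,:3]=R.from_rotvec(s['tcp_rot']).as_matrix();M[:3,3]=s['ee_pos']
print(np.linalg.inv(M)@c['pose'])
```

```text
w4 232 [(252, [0.521, -0.237, 0.021]), (255, [0.518, -0.237, 0.019]), (258, [0.563, -0.252, 0.118]), (261, [0.564, -0.253, 0.123]), (264, [0.563, -0.253, 0.125]), (267, [0.563, -0.254, 0.128]), (270, [0.563, -0.254, 0.13]), (273, [0.562, -0.254, 0.131]), (276, [0.561, -0.254, 0.133]), (279, [0.562, -0.255, 0.137]), (282, [0.562, -0.255, 0.14])]
w4 238 [(252, [0.517, -0.241, 0.011]), (255, [0.516, -0.241, 0.015]), (258, [0.509, -0.24, 0.007]), (261, [0.562, -0.255, 0.119]), (264, [0.562, -0.256, 0.122]), (267, [0.562, -0.256, 0.126]), (270, [0.562, -0.256, 0.129]), (273, [0.562, -0.257, 0.131]), (276, [0.562, -0.257, 0.134]), (279, [0.561, -0.257, 0.136]), (282, [0.562, -0.258, 0.14])]
w4 325 [(252, [0.515, -0.317, 0.007]), (255, [0.513, -0.316, 0.01]), (258, [0.564, -0.299, 0.12]), (261, [0.563, -0.298, 0.123]), (264, [0.563, -0.298, 0.126]), (267, [0.563, -0.297, 0.129]), (270, [0.562, -0.297, 0.13]), (273, [0.561, -0.297, 0.131]), (276, [0.561, -0.297, 0.134]), (279, [0.561, -0.296, 0.137]), (282, [0.561, -0.296, 0.139])]
w3 270 [(252, [0.539, -0.227, 0.007]), (255, [0.537, -0.227,
[... 259 characters left out ...]
2, [0.563, -0.23, 0.09])]
w3 290 [(252, [0.54, -0.242, 0.008]), (255, [0.537, -0.242, 0.008]), (258, [0.535, -0.242, 0.008]), (261, [0.563, -0.239, 0.069]), (264, [0.563, -0.239, 0.073]), (267, [0.563, -0.239, 0.076]), (270, [0.562, -0.239, 0.078]), (273, [0.563, -0.239, 0.082]), (276, [0.564, -0.239, 0.086]), (279, [0.562, -0.239, 0.086]), (282, [0.562, -0.238, 0.089])]
[ 0.55373711 -0.27268769  0.08579805] 0.03017001656092357
[[ 9.99998968e-01  1.40451194e-03  3.02260815e-04  1.53692783e-04]
 [ 1.42920080e-03 -9.51112129e-01 -3.08842477e-01 -7.93676177e-02]
 [-1.46289019e-04  3.08842590e-01 -9.51113155e-01 -1.77323637e-01]
 [ 0.00000000e+00  0.00000000e+00  0.00000000e+00  1.00000000e+00]]
```

```bash
python3 -m inch '[{"fingers":-0.3,"translation":[0,-0.008,0.12],"dr":[0,0,0]},{"fingers":-0.3,"translation":[0,-0.008,0.25],"dr":[0,0,0]},{"fingers":-0.3,"translation":[0,-0.008,0.25],"dr":[0,0,0]},{"fingers":-0.3,"translation":[0,-0.008,0.25],"dr":[0,0,0]}]'
python3 -c "
from h import *
print(arm.tcp_to_grasp,[a for a in dir(arm) if a[0]!='_'])
c=snap('wrist','w5');snap('scene','s5');crop('s5',330,80,470,185,'s5a')
for u in (225,232,330): print([(v,np.round(pt(c,u,v),3).tolist()) for v in range(252,268,3)])
"
python3 go.py 0.555 -0.271 0.036 -90
```

```text
t: 4.08
ee_pos: [0.5569, -0.2699, 0.0368]
tcp_rot: [-2.225, 2.217, -0.001]
contact_force: [1.0, -0.3, 0.6]
finger_gap: 0.0307
0.0187 ['MotionError', 'sense', 'tcp_to_grasp']
5.714285714285714
[(252, [0.542, -0.232, 0.008]), (255, [0.539, -0.232, 0.008]), (258, [0.536, -0.232, 0.007]), (261, [0.566, -0.244, 0.072]), (264, [0.566, -0.244, 0.076]), (267, [0.566, -0.245, 0.079])]
[(252, [0.541, -0.237, 0.008]), (255, [0.539, -0.237, 0.009]), (258, [0.567, -0.247, 0.07]), (261, [0.566, -0.247, 0.072]), (264, [0.564, -0.247, 0.072]), (267, [0.565, -0.248, 0.077])]
[(252, [0.542, -0.306, 0.009]), (255, [0.539, -0.307, 0.008]), (258, [0.537, -0.307, 0.008]), (261, [0.566, -0.295, 0.072]), (264, [0.566, -0.295, 0.075]), (267, [0.566, -0.294, 0.078])]
t 4.17 pos [ 0.5573 -0.2704  0.0374] units [0.003  0.0114 0.0069] dist mm 2.7
yaw now -89.82 tilt [ 1.8e-03 -6.0e-04 -1.0e+00]
dr [-0.0009 -0.0003  0.0015]
```

View pics/w5.png

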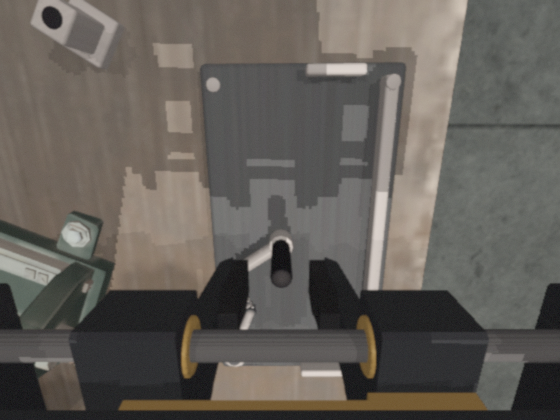

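View pics/s5.png

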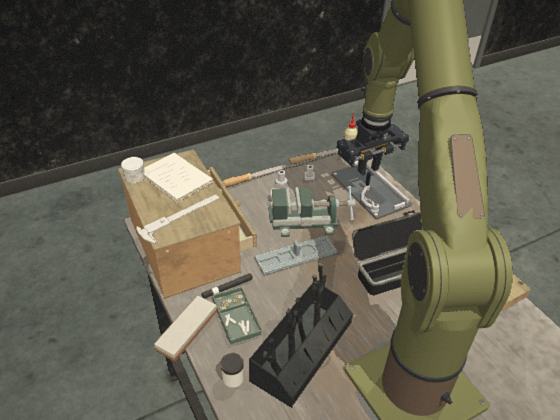

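```bash
python3 -m inch '[{"fingers":-0.3,"translation":[0,0.008,0.05],"dr":[0,0,0]},{"fingers":-0.3,"translation":[0,0.008,0.1],"dr":[0,0,0]},{"fingers":-0.3,"translation":[0,0.008,0.13],"dr":[0,0,0]},{"fingers":-0.3,"translation":[0,0.008,0.13],"dr":[0,0,0]}]'
python3 -c "
from h import *
c=snap('wrist','w6')
for u in (220,225,232,330): print([(v,np.round(pt(c,u,v),3).tolist()) for v in range(252,268,3)])
"
```

```text
t: 4.68
ee_pos: [0.5543, -0.2701, 0.0095]
tcp_rot: [2.224, -2.218, -0.002]
contact_force: [-0.7, 0.3, -0.6]
finger_gap: 0.031
[(252, [0.551, -0.234, 0.007]), (255, [0.549, -0.234, 0.007]), (258, [0.547, -0.234, 0.008]), (261, [0.545, -0.234, 0.008]), (264, [0.564, -0.242, 0.049]), (267, [0.564, -0.243, 0.053])]
[(252, [0.551, -0.238, 0.008]), (255, [0.549, -0.237, 0.007]), (258, [0.547, -0.237, 0.008]), (261, [0.564, -0.244, 0.045]), (264, [0.564, -0.245, 0.048]), (267, [0.565, -0.245, 0.053])]
[(252, [0.551, -0.242, 0.007]), (255, [0.549, -0.242, 0.007]), (258, [0.564, -0.247, 0.042]), (261, [0.563, -0.247, 0.043]), (264, [0.561, -0.247, 0.044]), (267, [0.562, -0.248, 0.049])]
[(252, [0.551, -0.302, 0.008]), (255, [0.549, -0.302, 0.007]), (258, [0.547, -0.302, 0.008]), (261, [0.564, -0.296, 0.046]), (264, [0.564, -0.295, 0.049]), (267, [0.564, -0.295, 0.051])]
```

View pics/w6.png

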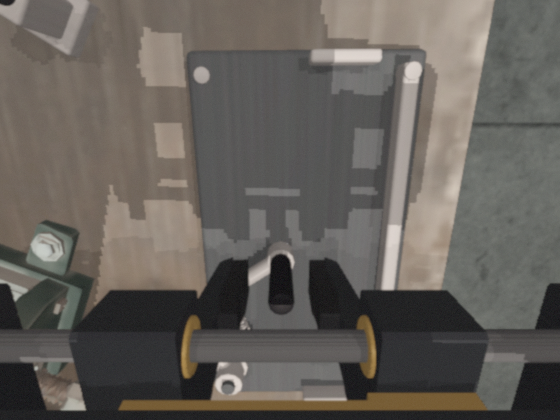

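```bash
python3 -m inch '[{"fingers":-0.3,"translation":[-0.06,0,0],"dr":[0,0,0]},{"fingers":-0.3,"translation":[-0.12,0,0],"dr":[0,0,0]},{"fingers":-0.3,"translation":[-0.18,0,0],"dr":[0,0,0]},{"fingers":-0.3,"translation":[-0.24,0,0],"dr":[0,0,0]},{"fingers":-0.3,"translation":[-0.29,0,0],"dr":[0,0,0]},{"fingers":-0.3,"translation":[-0.29,0,0],"dr":[0,0,0]},{"fingers":-0.3,"translation":[-0.29,0,0],"dr":[0,0,0]}]'
python3 -c "
from h import *
c=snap('wrist','w7')
"
```

```text
t: 5.6
ee_pos: [0.5542, -0.2122, 0.0102]
tcp_rot: [2.224, -2.218, -0.001]
contact_force: [0.1, -0.1, 0.3]
finger_gap: 0.0308
```

View pics/w7.png

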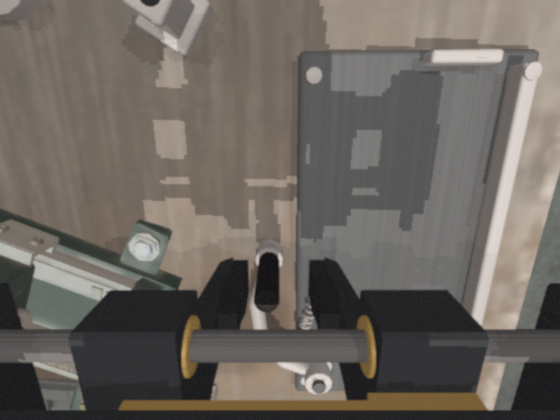

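```bash
python3 -m inch '[{"fingers":-0.3,"translation":[0,0,-0.2],"dr":[0,0,0]},{"fingers":-0.3,"translation":[0,0,-0.5],"dr":[0,0,0]},{"fingers":-0.3,"translation":[0,0,-0.7],"dr":[0,0,0]},{"fingers":-0.3,"translation":[0,0,-0.75],"dr":[0,0,0]}]'
python3 - <<'E'
from h import *
W=np.load('pics/W.npy').reshape(-1,3)
for lo,hi in ((.05,.075),(.075,.1),(.1,.2)):
    for nm,(y0,y1,x0,x1) in dict(vise=(-.21,.05,.44,.65),cab=(.05,.25,.35,.75),box=(-.35,-.05,.15,.42)).items():
        m=(W[:,2]>lo)&(W[:,2]<hi)&(W[:,1]>y0)&(W[:,1]<y1)&(W[:,0]>x0)&(W[:,0]<x1); q=W[m]
        if len(q): print(nm,lo,hi,len(q),np.round(np.percentile(q,[1,99],0),3).tolist())
from go import togo
s=arm.sense(); print(np.round(s['qpos'],3))
togo(.422,.0315,.16,-95.15)
E
```

```text
t: 6.15
ee_pos: [0.556, -0.2135, 0.1631]
tcp_rot: [-2.222, 2.218, -0.007]
contact_force: [0.4, 0.3, -0.5]
finger_gap: 0.031
vise 0.05 0.075 450 [[0.475, -0.175, 0.05], [0.568, 0.032, 0.075]]
cab 0.05 0.075 1550 [[0.437, 0.126, 0.054], [0.721, 0.194, 0.072]]
box 0.05 0.075 451 [[0.287, -0.291, 0.05], [0.33, -0.065, 0.075]]
vise 0.075 0.1 850 [[0.5, -0.126, 0.075], [0.592, 0.032, 0.084]]
cab 0.075 0.1 298 [[0.436, 0.112, 0.075], [0.729, 0.238, 0.099]]
box 0.075 0.1 271 [[0.304, -0.294, 0.075], [0.339, -0.064, 0.099]]
cab 0.1 0.2 4975 [[0.435, 0.128, 0.102], [0.736, 0.249, 0.182]]
box 0.1 0.2 395 [[0.317, -0.291, 0.101], [0.347, -0.071, 0.12]]
[ 0.309  0.699 -0.035  1.714  0.035  0.725 -1.313]
t 6.15 pos [ 0.556  -0.2135  0.1631] units [-1.2262  0.6678  0.0102] dist mm 279.3
yaw now -89.9 tilt [ 0.0047 -0.0018 -1.    ]
dr [-0.0024 -0.0008  0.0458]
```

Run:
```python
from h import *
W=np.load('pics/W.npy').reshape(-1,3)
m=(W[:,2]>.02)&(W[:,1]>.09)&(W[:,1]<.15)&(W[:,0]>.38)&(W[:,0]<.5); q=W[m]
for y in np.arange(.09,.15,.005):
    k=q[(q[:,1]>=y)&(q[:,1]<y+.005)]
    if len(k): print(round(y,3),len(k),'x',np.round([k[:,0].min(),k[:,0].max()],3),'z',np.round(np.percentile(k[:,2],[5,50,99]),3))
s=arm.sense(); c=snap('wrist','w8')
M=np.eye(4);M[:3,:3]=R.from_rotvec(s['tcp_rot']).as_matrix();M[:3,3]=s['ee_pos']
T=np.linalg.inv(M)
for v in (300,310,345,380,400):
  print(v,[(u,np.round((T@np.append(pt(c,u,v),1))[:3]*1000).tolist()) for u in (5,100,170,210,240)])
crop('scene0',220,190,300,260,'c5')
```

```text
0.125 6 x [0.478 0.498] z [0.086 0.087 0.09 ]
0.13 66 x [0.441 0.498] z [0.066 0.096 0.108]
0.135 50 x [0.441 0.498] z [0.094 0.104 0.109]
0.14 12 x [0.443 0.486] z [0.066 0.069 0.097]
0.145 38 x [0.443 0.5  ] z [0.062 0.064 0.1  ]
300 [(5, [-77.0, -29.0, -99.0]), (100, [-46.0, -33.0, -106.0]), (170, [-28.0, -33.0, -106.0]), (210, [-27.0, -9.0, -69.0]), (240, [-17.0, -1.0, -57.0])]
310 [(5, [-78.0, -26.0, -99.0]), (100, [-44.0, -33.0, -110.0]), (170, [-27.0, -32.0, -109.0]), (210, [-25.0, -10.0, -77.0]), (240, [-17.0, 3.0, -58.0])]
345 [(5, [-68.0, -24.0, -111.0]), (100, [-39.0, -31.0, -120.0]), (170, [-24.0, -30.0, -119.0]), (210, [-17.0, -24.0, -112.0]), (240, [-9.0, -24.0, -112.0])]
380 [(5, [-77.0, -7.0, -106.0]), (100, [-41.0, -20.0, -119.0]), (170, [-25.0, -21.0, -120.0]), (210, [-23.0, 6.0, -93.0]), (240, [-52.0, 265.0, 161.0])]
400 [(5, [-78.0, -1.0, -107.0]), (100, [-42.0, -15.0, -120.0]), (170, [-25.0, -17.0, -121.0]), (210, [-16.0, -17.0, -121.0]), (240, [-9.0, -17.0, -121.0])]
8.571428571428571
```

View pics/c5.png

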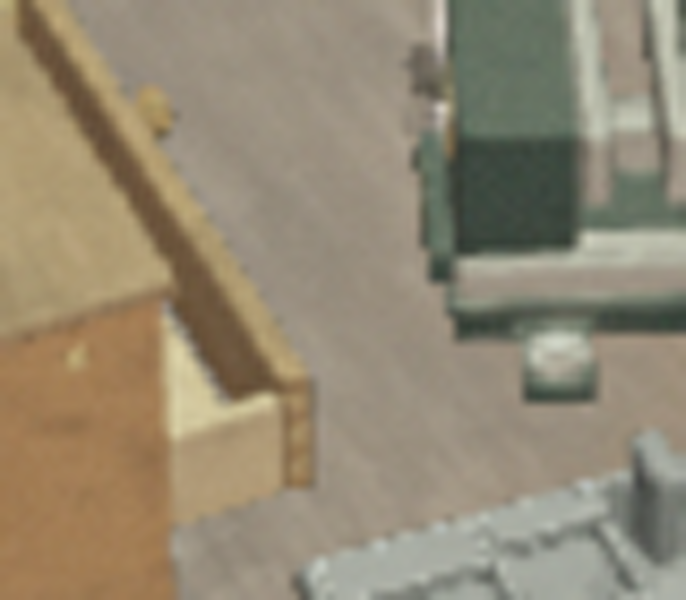

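View pics/w8.png

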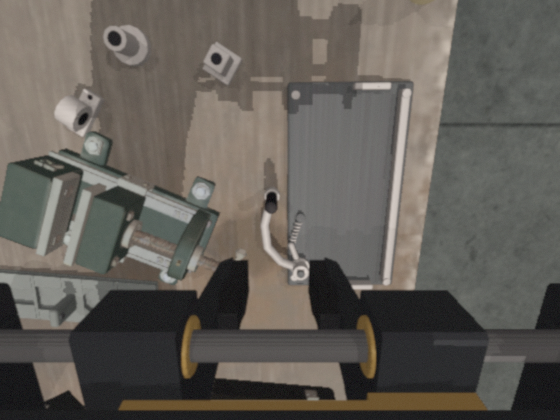

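```bash
python3 -m inch '[{"fingers":0.2,"translation":[-1,0.66,-0.05],"dr":[0,0,-0.74]},{"fingers":0.2,"translation":[-1,0.66,-0.05],"dr":[0,0,-0.74]},{"fingers":0.2,"translation":[-1,0.66,-0.05],"dr":[0,0,-0.74]},{"fingers":0.2,"translation":[-1,0.66,-0.05],"dr":[0,0,-0.74]},{"fingers":0.2,"translation":[-1,0.66,-0.05],"dr":[0,0,-0.74]},{"fingers":0.2,"translation":[-1,0.66,-0.05],"dr":[0,0,-0.74]},{"fingers":0.2,"translation":[-1,0.66,-0.05],"dr":[0,0,-0.74]},{"fingers":0.2,"translation":[-1,0.66,-0.05],"dr":[0,0,-0.74]}]'
python3 go.py 0.422 0.0315 0.12 -5.15
python3 -c "
from h import *
c=snap('wrist','w9');print(np.round(arm.sense()['qpos'],2))
"
```

```text
t: 7.2
ee_pos: [0.4209, -0.0129, 0.1691]
tcp_rot: [-3.139, 0.129, 0.005]
contact_force: [0.1, -0.6, -0.5]
finger_gap: 0.0528
t 7.20 pos [ 0.4209 -0.0129  0.1691] units [-0.0119 -0.2215  0.2454] dist mm 66.2
yaw now -4.72 tilt [-3.2e-03  4.0e-04 -1.0e+00]
dr [-0.0001  0.0016  0.0037]
[ 0.21  0.53 -0.43  2.18  0.44  0.51 -0.64]
```

View pics/w9.png

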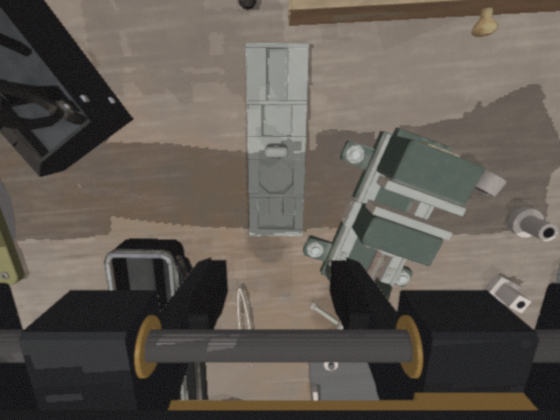

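Run:
```python
from h import *
crop('w9',235,30,325,100,'w9a');crop('w9',235,120,325,190,'w9b');crop('w9',235,180,325,250,'w9c')
```

```text
8.571428571428571
8.571428571428571
8.571428571428571
```

View pics/w9a.png

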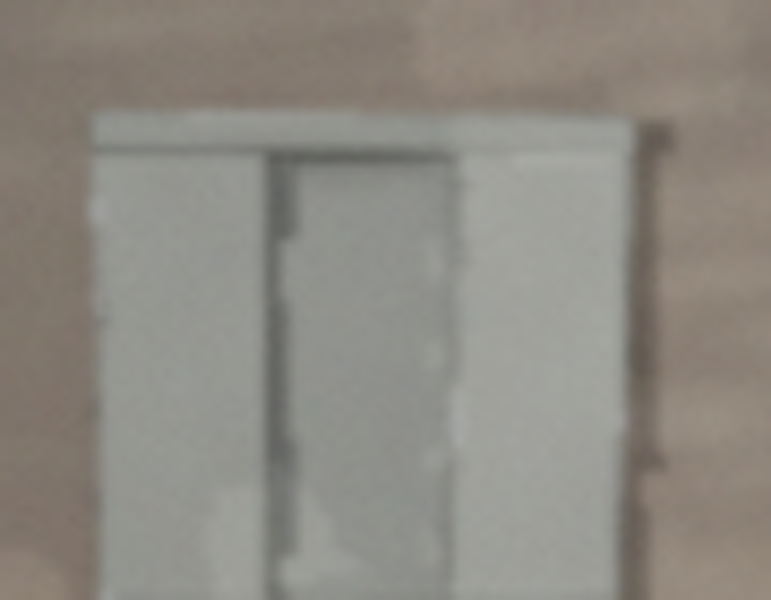

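View pics/w9b.png

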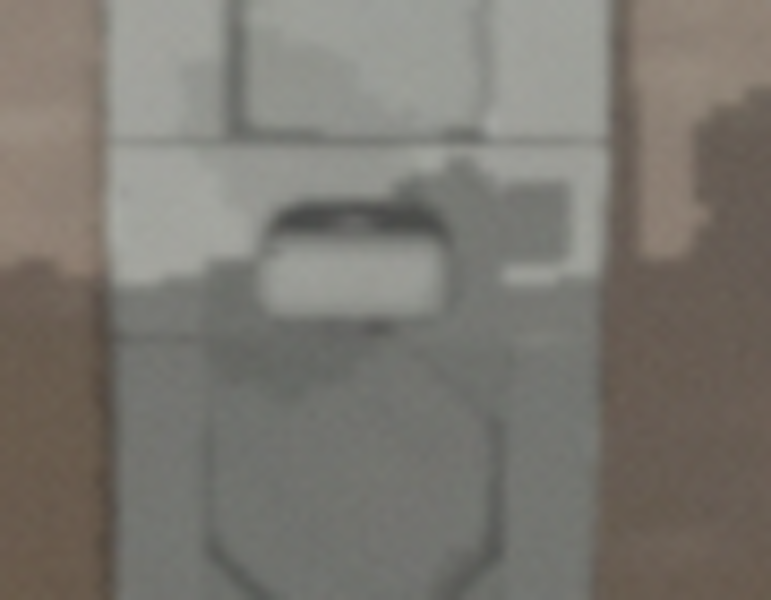

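View pics/w9c.png

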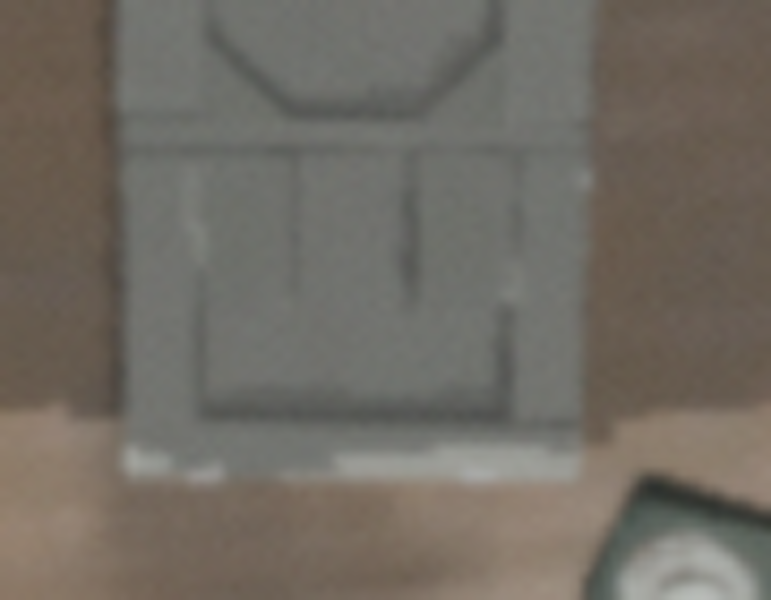

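Run:
```python
from h import *
c=load('w9'); s=8.5714
g=lambda v0,u,v,z:pt(c,235+u/s,v0+v/s,z)
print(c['pose'][:3,3])
A=g(30,92,113,.01);B=g(30,636,121,.01);C=g(180,125,477,.01);D=g(180,581,477,.01)
print(np.round([A,B,C,D],4),np.mean([A,B,C,D],0))
for p,q in ((A,C),(B,D)): print(np.linalg.norm(p-q),np.degrees(np.arctan2(*(p-q)[[1,0]])))
print('handle',g(120,352,277,.046), g(120,262,277,.046),g(120,442,277,.046))
from go import togo
togo(.423,.0315,.03,-5.0)
```

```text
[0.42696363 0.06707603 0.34639827]
[[ 0.4006  0.1305  0.01  ]
 [ 0.4603  0.1247  0.01  ]
 [ 0.3824 -0.0643  0.01  ]
 [ 0.4426 -0.0693  0.01  ]] [0.42146842 0.03042931 0.01      ]
0.1956312250218336 84.66609547249143
0.19474697148633327 84.7753489021017
handle [0.42109987 0.03081713 0.046     ] [0.41133786 0.03163463 0.046     ] [0.43086022 0.02999978 0.046     ]
t 7.25 pos [ 0.4208 -0.013   0.169 ] units [-0.0042 -0.2224  0.6952] dist mm 146.0
yaw now -4.46 tilt [-3.3e-03  4.0e-04 -1.0e+00]
dr [-0.0001  0.0017  0.0047]
```

```bash
python3 -m inch '[{"fingers":0.1,"translation":[-0.015,-0.217,0.2],"dr":[0,0.002,0.007]},{"fingers":0.1,"translation":[-0.015,-0.217,0.45],"dr":[0,0.002,0.007]},{"fingers":0.1,"translation":[-0.015,-0.217,0.55],"dr":[0,0.002,0.007]},{"fingers":0.1,"translation":[-0.015,-0.217,0.55],"dr":[0,0.002,0.007]},{"fingers":0.1,"translation":[-0.015,-0.217,0.55],"dr":[0,0.002,0.007]}]'
python3 go.py 0.4213 0.0306 -0.006 -5.25
python3 -c "
from h import *
c=snap('wrist','w10')
"
```

```text
t: 7.88
ee_pos: [0.4228, 0.0307, 0.0605]
tcp_rot: [3.137, -0.162, 0.006]
contact_force: [0.2, 0.3, 0.4]
finger_gap: 0.0482
t 7.88 pos [0.4228 0.0307 0.0605] units [-0.0087  0.001   0.3324] dist mm 66.5
yaw now -5.92 tilt [ 3.7e-03 -4.0e-04 -1.0e+00]
dr [ 0.     -0.0019 -0.0058]
```

View pics/w10.png

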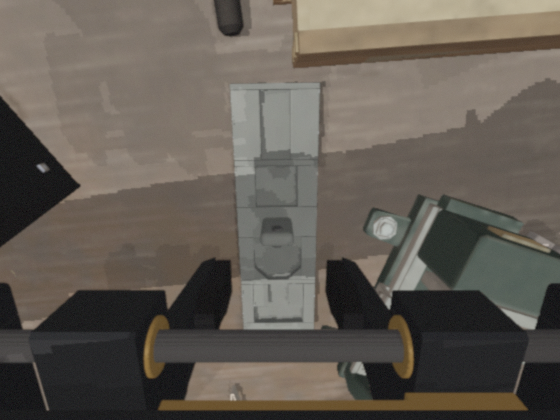

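```bash
python3 -m inch '[{"fingers":0,"translation":[-0.007,0,0.1],"dr":[0,-0.002,-0.004]},{"fingers":0,"translation":[-0.007,0,0.2],"dr":[0,-0.002,-0.004]},{"fingers":0,"translation":[-0.007,0,0.28],"dr":[0,-0.002,-0.004]},{"fingers":0,"translation":[-0.007,0,0.33],"dr":[0,-0.002,-0.004]},{"fingers":0,"translation":[-0.007,0,0.33],"dr":[0,-0.002,-0.004]},{"fingers":0,"translation":[-0.007,0,0.33],"dr":[0,-0.002,-0.004]}]'
python3 go.py 0.4213 0.0306 -0.006 -5.25
python3 -c "
from h import *
c=snap('wrist','w11')
for u in (225,340): print([(v,np.round(pt(c,u,v),3).tolist()) for v in range(252,276,3)])
"
```

```text
t: 8.68
ee_pos: [0.4225, 0.0305, -0.0052]
tcp_rot: [-3.137, 0.15, -0.002]
contact_force: [0.4, -0.5, 1.1]
finger_gap: 0.0439
t 8.68 pos [ 0.4225  0.0305 -0.0052] units [-0.0059 -0.      0.0039] dist mm 1.4
yaw now -5.46 tilt [ 1.2e-03  8.0e-04 -1.0e+00]
dr [-0.0005 -0.0006 -0.0018]
[(252, [0.392, 0.039, 0.01]), (255, [0.392, 0.037, 0.011]), (258, [0.392, 0.035, 0.009]), (261, [0.396, 0.042, 0.028]), (264, [0.396, 0.042, 0.032]), (267, [0.397, 0.042, 0.034]), (270, [0.397, 0.042, 0.037]), (273, [0.398, 0.042, 0.041])]
[(252, [0.458, 0.028, 0.001]), (255, [0.458, 0.025, -0.002]), (258, [0.453, 0.038, 0.028]), (261, [0.453, 0.038, 0.03]), (264, [0.452, 0.038, 0.035]), (267, [0.451, 0.037, 0.036]), (270, [0.451, 0.036, 0.037]), (273, [0.451, 0.036, 0.04])]
```

View pics/w11.png

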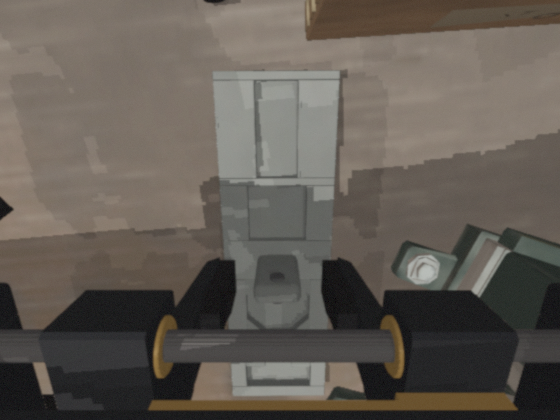

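```bash
python3 -m inch '[{"fingers":-1,"translation":[0,0,0],"dr":[0,0,0]},{"fingers":-1,"translation":[0,0,0],"dr":[0,0,0]},{"fingers":-1,"translation":[0,0,0],"dr":[0,0,0]},{"fingers":-1,"translation":[0,0,0],"dr":[0,0,0]},{"fingers":-1,"translation":[0,0,0],"dr":[0,0,0]}]'
python3 -m inch '[{"fingers":-1,"translation":[0,0,-0.1],"dr":[0,0,0]},{"fingers":-1,"translation":[0,0,-0.3],"dr":[0,0,0]},{"fingers":-1,"translation":[0,0,-0.55],"dr":[0,0,0]},{"fingers":-1,"translation":[0,0,-0.8],"dr":[0,0,0]},{"fingers":-1,"translation":[0,0,-0.8],"dr":[0,0,0]}]'
python3 -c "
from h import *
c=snap('wrist','w12');
from go import togo
togo(.5524,-.3023,.155,-89.6)
print(np.round(arm.sense()['qpos'],2))
"
```

```text
t: 9.35
ee_pos: [0.422, 0.0309, -0.0053]
tcp_rot: [3.138, -0.147, 0.001]
contact_force: [0.7, 0.1, 5.9]
finger_gap: 0.0221
t: 9.98
ee_pos: [0.4224, 0.0316, 0.157]
tcp_rot: [-3.136, 0.148, -0.005]
contact_force: [-0.0, -0.8, -3.7]
finger_gap: 0.0218
t 10.03 pos [0.4227 0.0312 0.1573] units [0.8033 1.5989 0.0119] dist mm 357.9
yaw now -5.42 tilt [ 0.0042  0.0013 -1.    ]
dr [-0.0022 -0.001   0.7346]
[ 0.25  0.6  -0.68  2.19  0.7   0.58 -1.04]
```

View pics/w12.png

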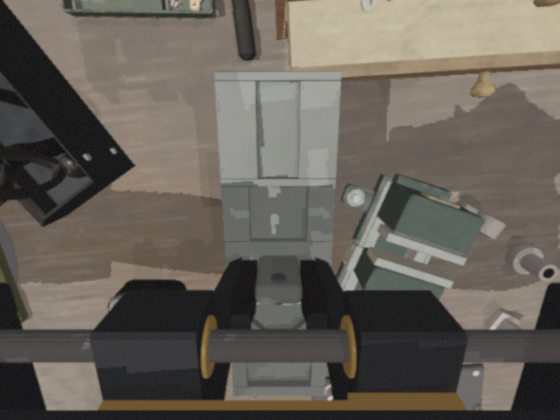

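```bash
python3 -m inch '[{"fingers":-1,"translation":[0.1,0.2,0],"dr":[0,0,0.09]},{"fingers":-1,"translation":[0.2,0.4,0],"dr":[0,0,0.18]},{"fingers":-1,"translation":[0.3,0.6,0],"dr":[0,0,0.27]},{"fingers":-1,"translation":[0.4,0.8,0],"dr":[0,0,0.36]},{"fingers":-1,"translation":[0.5,1,0],"dr":[0,0,0.45]},{"fingers":-1,"translation":[0.6,1,0],"dr":[0,0,0.54]},{"fingers":-1,"translation":[0.7,1,0],"dr":[0,0,0.63]},{"fingers":-1,"translation":[0.7,1,0],"dr":[0,0,0.7]}]'
python3 -c "
from h import *
c=snap('wrist','w13');
from go import togo
togo(.5524,-.295,.11,-89.6)
print(np.round(arm.sense()['qpos'],2))
"
```

```text
t: 11.02
ee_pos: [0.5431, -0.1812, 0.1526]
tcp_rot: [2.3, -2.139, -0.001]
contact_force: [-1.3, 1.0, -3.5]
finger_gap: 0.0215
t 11.07 pos [ 0.542  -0.1811  0.1526] units [ 0.5717 -0.0133  0.2131] dist mm 122.0
yaw now -86.06 tilt [-2.5e-03 -3.0e-04 -1.0e+00]
dr [ 0.0013 -0.0001  0.0309]
[ 0.44  0.7  -0.33  1.78  0.33  0.72 -1.57]
```

View pics/w13.png

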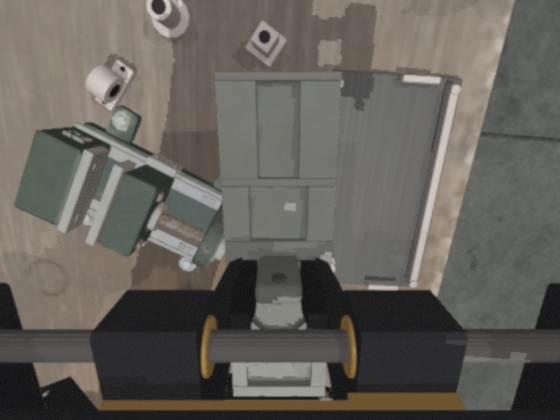

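```bash
python3 -m inch '[{"fingers":-1,"translation":[0.3,-0.013,0.1],"dr":[0,0,0.031]},{"fingers":-1,"translation":[0.58,-0.013,0.25],"dr":[0,0,0.031]},{"fingers":-1,"translation":[0.585,-0.013,0.45],"dr":[0,0,0.031]},{"fingers":-1,"translation":[0.585,-0.013,0.45],"dr":[0,0,0.031]},{"fingers":-1,"translation":[0.585,-0.013,0.45],"dr":[0,0,0.031]},{"fingers":-1,"translation":[0.585,-0.013,0.45],"dr":[0,0,0.031]}]'
python3 -c "
from h import *
c=snap('wrist','w14');snap('top','t14')
from go import togo
togo(.5524,-.2985,.0027,-89.6)
"
```

```text
t: 11.82
ee_pos: [0.5555, -0.297, 0.0661]
tcp_rot: [-2.239, 2.201, -0.004]
contact_force: [0.2, 0.1, -2.9]
finger_gap: 0.0215
t 11.93 pos [ 0.5551 -0.2974  0.0659] units [0.0048 0.0144 0.316 ] dist mm 63.3
yaw now -89.07 tilt [ 2.3e-03 -9.0e-04 -1.0e+00]
dr [-0.0012 -0.0005  0.0046]
```

View pics/w14.png

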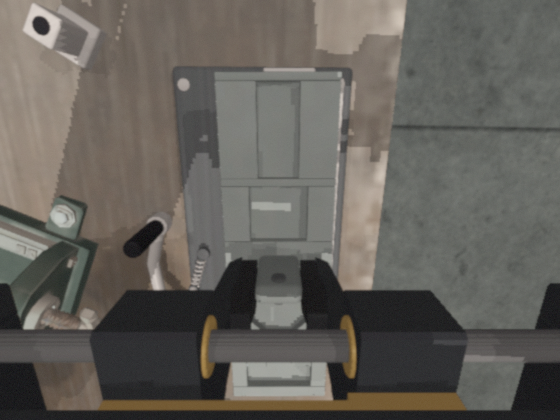

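Run:
```python
from h import *
crop('w14',200,55,360,175,'w14a')
```

```text
5.0
```

View pics/w14a.png

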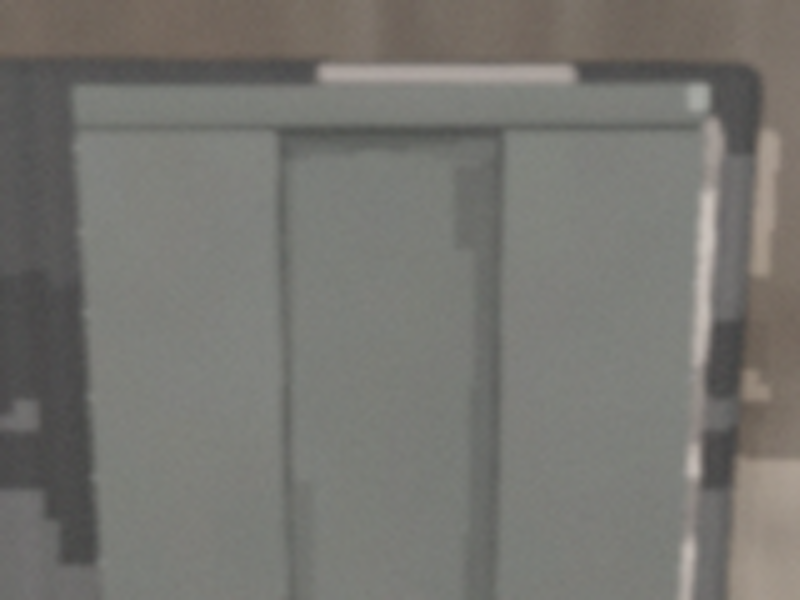

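Run:
```python
from h import *
c=load('w14'); g=lambda u,v,z:pt(c,200+u/5,55+v/5,z)
print(pt(c,220,100),pt(c,300,120))
z=.081
A,B=g(72,86,z),g(711,84,z); print(A,B,np.linalg.norm(A-B),'mid',(A+B)/2,'yaw',np.degrees(np.arctan2(*(A-B)[[1,0]]))-90)
p,q=g(76,130,z),g(102,590,z);print('left edge yaw',np.degrees(np.arctan2(*(p-q)[[1,0]])))
p,q=g(704,130,z),g(683,590,z);print('right edge yaw',np.degrees(np.arctan2(*(p-q)[[1,0]])),p,q)
```

```text
[ 0.63944167 -0.26807848  0.08315011] [ 0.63089724 -0.30649533  0.08135053]
[ 0.65175641 -0.26557879  0.081     ] [ 0.65286839 -0.32552279  0.081     ] 0.059954313984289444 mid [ 0.6523124  -0.29555079  0.081     ] yaw 1.0627323514426337
left edge yaw 0.9182320613393902
right edge yaw 1.513528811427531 [ 0.64886785 -0.32516855  0.081     ] [ 0.60501673 -0.32632719  0.081     ]
```

```bash
python3 -m inch '[{"fingers":-1,"translation":[0.008,0.012,0.1],"dr":[0,0,0.0045]},{"fingers":-1,"translation":[0.008,0.012,0.2],"dr":[0,0,0.0045]},{"fingers":-1,"translation":[0.008,0.012,0.26],"dr":[0,0,0.0045]},{"fingers":-1,"translation":[0.008,0.012,0.26],"dr":[0,0,0.0045]},{"fingers":-1,"translation":[0.008,0.012,0.29],"dr":[0,0,0.0045]},{"fingers":-1,"translation":[0.008,0.012,0.31],"dr":[0,0,0.0045]},{"fingers":-1,"translation":[0.008,0.012,0.316],"dr":[0,0,0.0045]},{"fingers":-1,"translation":[0.008,0.012,0.316],"dr":[0,0,0.0045]}]'
python3 -c "
from h import *
c=snap('wrist','w15');snap('top','t15');print(arm.sense()['contact_force'])
from go import togo
togo(.5524,-.2995,.0027,-89.6)
"
```

```text
t: 12.92
ee_pos: [0.552, -0.2996, 0.0027]
tcp_rot: [-2.228, 2.215, -0.002]
contact_force: [-2.1, 0.4, 7.5]
finger_gap: 0.0219
[-2.07231276  1.08983814  6.8244277 ]
t 13.03 pos [ 0.552  -0.2996  0.0027] units [-0.0007 -0.0019  0.0002] dist mm 0.4
yaw now -89.67 tilt [ 9.e-04 -8.e-04 -1.e+00]
dr [-0.0005 -0.0004 -0.0006]
```

View pics/w15.png

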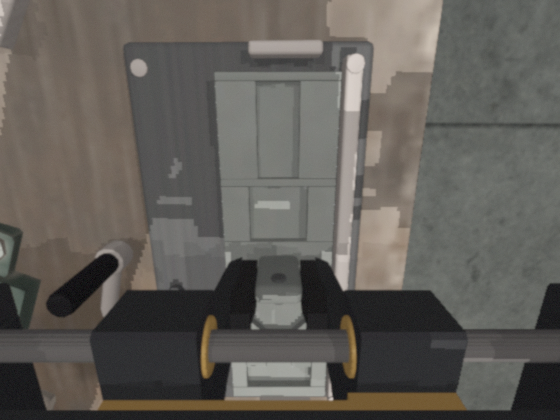

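```bash
python3 -m inch '[{"fingers":-1,"translation":[0.004,0,-0.001],"dr":[0,0,0]},{"fingers":-1,"translation":[0.008,0,-0.001],"dr":[0,0,0]},{"fingers":-1,"translation":[0.013,0,-0.001],"dr":[0,0,0]},{"fingers":-1,"translation":[0.013,0,-0.001],"dr":[0,0,0]}]'
```

```text
t: 13.52
ee_pos: [0.552, -0.2997, 0.0027]
tcp_rot: [-2.228, 2.212, 0.002]
contact_force: [-2.2, 5.1, 7.8]
finger_gap: 0.0215
```

```bash
python3 -m inch '[{"fingers":-0.2,"translation":[0,0,0],"dr":[0,0,0]},{"fingers":0,"translation":[0,0,0],"dr":[0,0,0]},{"fingers":0,"translation":[0,0,0],"dr":[0,0,0]},{"fingers":0,"translation":[0,0,-0.15],"dr":[0,0,0]},{"fingers":0,"translation":[0,0,-0.4],"dr":[0,0,0]},{"fingers":-0.5,"translation":[0,0,-0.6],"dr":[0,0,0]},{"fingers":-1,"translation":[0,0,-0.7],"dr":[0,0,0]},{"fingers":-1,"translation":[0,0,-0.7],"dr":[0,0,0]}]'
python3 -c "
from h import *
c=snap('wrist','w16');snap('top','t16')
from go import togo
togo(.551,-.165,.008,-90)
crop('w16',150,60,310,180,'w16a')
"
```

```text
t: 14.52
ee_pos: [0.5528, -0.3028, 0.1429]
tcp_rot: [-2.227, 2.215, -0.006]
contact_force: [0.5, 0.4, -0.2]
finger_gap: 0.0162
t 14.62 pos [ 0.551  -0.3021  0.1405] units [-0.6854 -0.0046  0.6626] dist mm 190.7
yaw now -89.67 tilt [-1.2e-03  2.0e-04 -1.0e+00]
dr [0.0006 0.0001 0.0028]
5.0
```

View pics/w16.png

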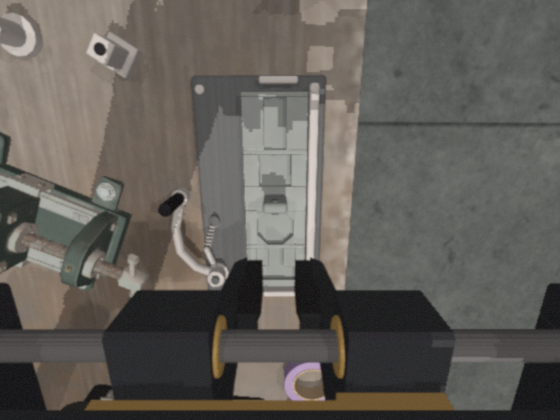

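Run:
```python
from h import *
c=load('w16')
print('posttop',pt(c,166,210,.064),pt(c,168,208),pt(c,180,195,.022))
W=np.load('pics/W.npy').reshape(-1,3)
m=(W[:,2]>.03)&(W[:,1]>-.22)&(W[:,1]<-.13)&(W[:,0]>.48)&(W[:,0]<.6); q=W[m]
print(np.round(q[np.argsort(q[:,0])][-12:],3)); print(np.round(q[np.argsort(q[:,1])][:8],3))
c=load('top0'); print(pt(c,352.5,203,.06),pt(c,339.7,232,.06))
```

```text
posttop [ 0.55294561 -0.20858604  0.064     ] [ 0.55514695 -0.21097227  0.06546674] [ 0.55526165 -0.20831872  0.022     ]
[[ 0.517 -0.178  0.078]
 [ 0.517 -0.173  0.076]
 [ 0.517 -0.181  0.075]
 [ 0.518 -0.13   0.063]
 [ 0.52  -0.133  0.064]
 [ 0.52  -0.13   0.063]
 [ 0.524 -0.131  0.059]
 [ 0.525 -0.135  0.054]
 [ 0.528 -0.133  0.05 ]
 [ 0.53  -0.137  0.043]
 [ 0.532 -0.131  0.046]
 [ 0.533 -0.134  0.041]]
[[ 0.517 -0.181  0.075]
 [ 0.515 -0.181  0.075]
 [ 0.512 -0.181  0.074]
 [ 0.514 -0.178  0.076]
 [ 0.512 -0.178  0.076]
 [ 0.517 -0.178  0.078]
 [ 0.515 -0.176  0.074]
 [ 0.507 -0.175  0.073]]
[ 0.51993797 -0.18269201  0.06      ] [ 0.44381073 -0.14476072  0.06      ]
```

```bash
python3 -m inch '[{"fingers":-1,"translation":[-0.3,-0.03,0],"dr":[0,0,0.002]},{"fingers":-1,"translation":[-0.6,-0.03,0],"dr":[0,0,0.002]},{"fingers":-1,"translation":[-0.67,-0.03,0.1],"dr":[0,0,0.002]},{"fingers":-1,"translation":[-0.67,-0.03,0.35],"dr":[0,0,0.002]},{"fingers":-1,"translation":[-0.67,-0.03,0.6],"dr":[0,0,0.002]},{"fingers":-1,"translation":[-0.67,-0.03,0.65],"dr":[0,0,0.002]},{"fingers":-1,"translation":[-0.67,-0.03,0.65],"dr":[0,0,0.002]}]'
python3 -c "
from h import *
c=snap('wrist','w17')
from go import togo
togo(.558,-.222,.01,-90)
"
```

```text
t: 15.5
ee_pos: [0.5564, -0.1679, 0.0109]
tcp_rot: [2.223, -2.219, -0.002]
contact_force: [0.1, -0.2, -0.2]
finger_gap: 0.0004
t 15.55 pos [ 0.5575 -0.1682  0.012 ] units [ 0.2692 -0.0022  0.01  ] dist mm 53.9
yaw now -89.91 tilt [ 1.e-03 -1.e-04 -1.e+00]
dr [-0.0005 -0.0001  0.0008]
```

View pics/w17.png

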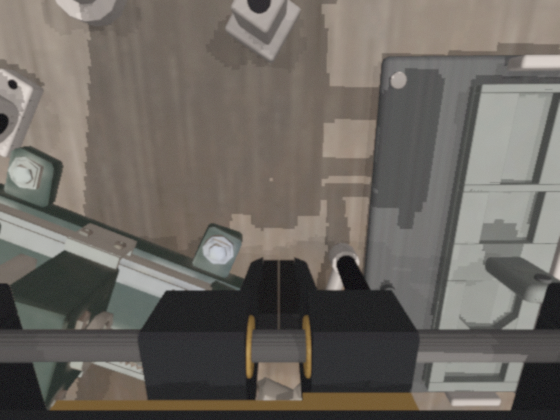

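```bash
python3 -m inch '[{"fingers":-1,"translation":[0.06,0,0],"dr":[0,0,0]},{"fingers":-1,"translation":[0.12,0,0],"dr":[0,0,0]},{"fingers":-1,"translation":[0.18,0,0],"dr":[0,0,0]},{"fingers":-1,"translation":[0.23,0,0],"dr":[0,0,0]},{"fingers":-1,"translation":[0.27,0,0],"dr":[0,0,0]},{"fingers":-1,"translation":[0.27,0,0],"dr":[0,0,0]},{"fingers":-1,"translation":[0.27,0,0],"dr":[0,0,0]}]'
python3 -c "
from h import *
c=snap('wrist','w18')
"
```

```text
t: 16.42
ee_pos: [0.5562, -0.2231, 0.0115]
tcp_rot: [2.221, -2.22, 0.0]
contact_force: [-0.2, 0.1, 0.2]
finger_gap: 0.0004
```

View pics/w18.png

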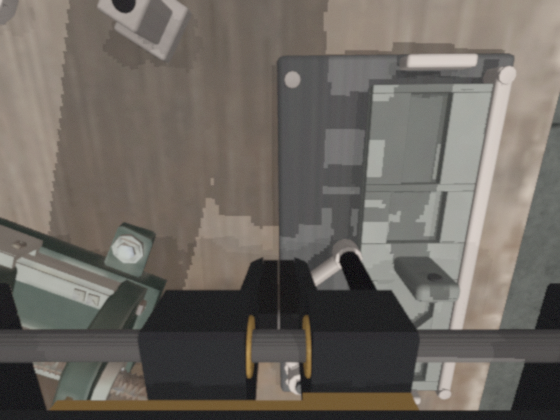

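```bash
python3 -m inch '[{"fingers":-1,"translation":[0,0,-0.3],"dr":[0,0,0]},{"fingers":-1,"translation":[0,0,-0.6],"dr":[0,0,0]},{"fingers":-0.5,"translation":[0.2,0,-0.9],"dr":[0,0,0]},{"fingers":0,"translation":[0.2,0,-0.9],"dr":[0,0,0]},{"fingers":0,"translation":[0.2,0,-0.9],"dr":[0,0,0]}]'
python3 -c "
from h import *
c=snap('wrist','w19');snap('top','t19')
crop('w19',180,60,340,180,'w19a');crop('w19',180,170,340,290,'w19b')
crop('t19',270,120,430,240,'t19a')
"
```

```text
t: 17.1
ee_pos: [0.5565, -0.2622, 0.1912]
tcp_rot: [2.222, -2.22, -0.0]
contact_force: [-0.1, 0.8, -0.9]
finger_gap: 0.0285
5.0
5.0
5.0
```

View pics/w19.png

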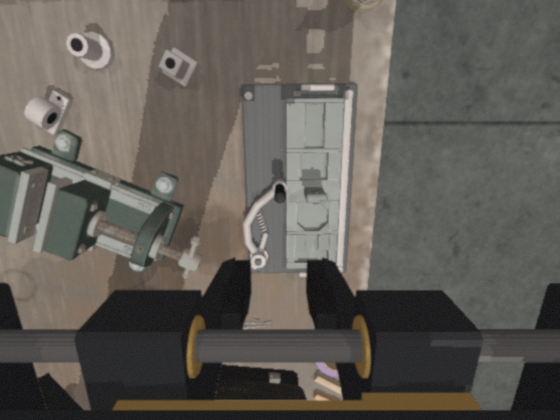

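View pics/w19a.png

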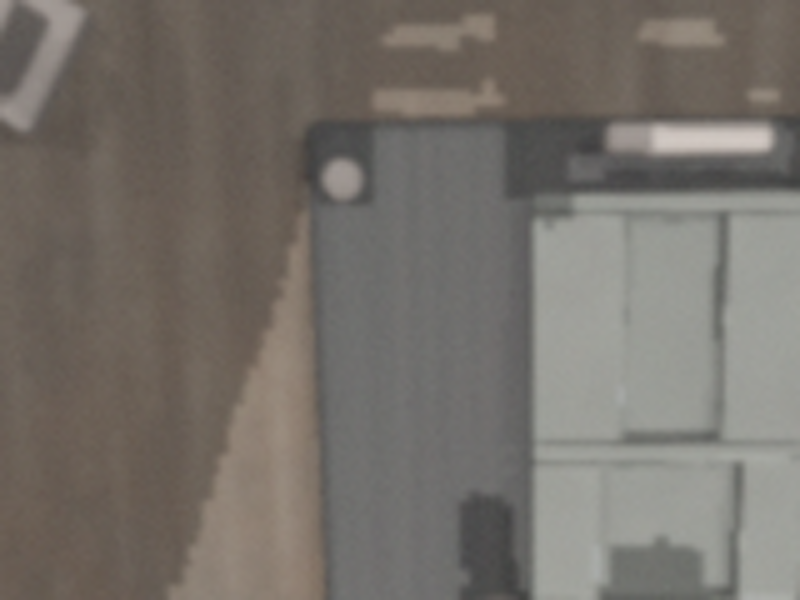

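View pics/w19b.png

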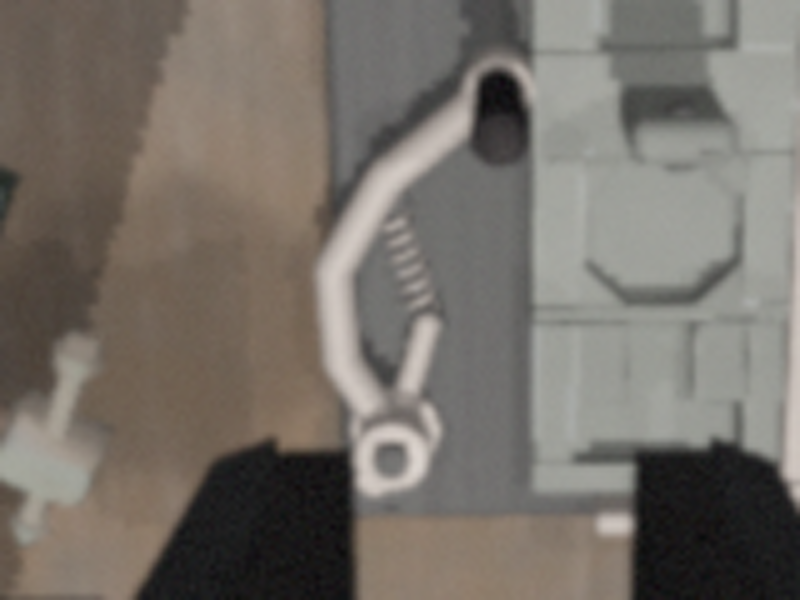

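Run:
```python
from h import *
c=load('w19'); a=lambda u,v,z=.018:pt(c,180+u/5,60+v/5,z); b=lambda u,v,z=.018:pt(c,180+u/5,170+v/5,z)
print('cam',c['pose'][:3,3])
A=a(531,194);B=b(533,493); d=A-B
yaw=np.arctan2(d[1],d[0]); print(A,B,np.linalg.norm(d),np.degrees(yaw))
ex=np.array([np.cos(yaw),np.sin(yaw)]);ey=np.array([-ex[1],ex[0]])
C=(A[:2]+B[:2])/2-0.03*ey; print('centre',C)
def loc(p): q=p[:2]-C; return np.round([q@ex*1000,q@ey*1000],1)
print('pillow rim', [loc(a(*p)) for p in ((628,214),(722,214),(722,437),(628,437))])
print('square rim', [loc(p) for p in (a(605,463),a(740,463),b(737,45),b(603,45))])
print('handle top',loc(b(685,143,.054)))
print('octagon l r t b',[loc(b(*p)) for p in ((588,230),(740,230),(665,158),(665,298))])
print('tee',[loc(b(*p)) for p in ((575,450),(740,455),(690,320),(690,398))])
print('edge inner',pt(c,180+797/5,170+300/5,.02),'post',loc(b(500,135,.064)),loc(b(500,90,.022)))
```

```text
cam [ 0.63589418 -0.26230715  0.36846368]
[ 0.64797738 -0.27064909  0.018     ] [ 0.45236747 -0.27253719  0.018     ] 0.19561903057832555 0.5530234379282759
centre [ 0.55046198 -0.30159174]
pillow rim [array([93.7,  9.9]), array([93.5, -9.7]), array([ 47.9, -11.3]), array([48.1,  9.1])]
square rim [array([42.6, 14. ]), array([ 42.3, -15.4]), array([ 13.1, -15.8]), array([13.4, 14.1])]
handle top [ 0.3 -0.4]
octagon l r t b [array([-30.1,  17.1]), array([-30.4, -18.1]), array([-12.9,  -0.3]), array([-47.1,  -1.1])]
tee [array([-86.3,  19.8]), array([-88.1, -20.3]), array([-52.7,  -7.2]), array([-72.8,  -7.7])]
edge inner [ 0.50360473 -0.33384376  0.02      ] post [ 5.1 37.5] [ 4.3 37.2]
```

Run:
```python
from h import *
crop('w19',20,20,220,150,'w19c')
```

```text
4.0
```

View pics/w19c.png

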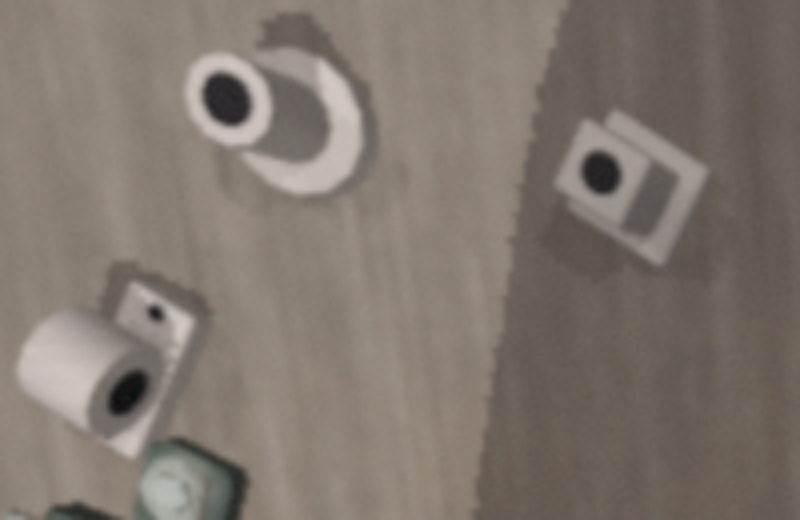

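Run:
```python
from h import *
from go import togo
c=load('w19'); a=lambda u,v,z:pt(c,20+u/4,20+v/4,z)
ang=lambda p,q:round(np.degrees(np.arctan2(*(q-p)[[1,0]])),1)
print('sq hole',a(602,172,.038)); k=[a(554,184,.038),a(588,120,.038),a(654,158,.038),a(622,225,.038)]
print(np.mean(k,0),[ (ang(k[i-1],k[i]),round(np.linalg.norm(k[i-1]-k[i]),4)) for i in range(4)])
f=[a(616,109,.01),a(711,171,.01),a(662,268,.01)]; print('foot',ang(f[0],f[1]),ang(f[1],f[2]),(f[0]+f[2])/2,np.linalg.norm(f[0]-f[1]))
print('disc hole',a(228,99,.038),'foot',a(303,120,.01))
p=[a(130,280,.01),a(208,322,.01),a(138,458,.01)]; print('pillow',p,ang(p[1],p[2]),ang(p[0],p[1]),'mid',(p[0]+p[2])/2)
m=np.mean(k,0); togo(m[0],m[1],.1,-60)
print(np.round(arm.sense()['qpos'],2))
```

```text
sq hole [ 0.67916523 -0.16060141  0.038     ]
[ 0.67914906 -0.1611968   0.038     ] [(np.float64(59.5), np.float64(0.0177)), (np.float64(-35.0), np.float64(0.0166)), (np.float64(-118.8), np.float64(0.0167)), (np.float64(148.2), np.float64(0.0171))]
foot -122.0 147.6 [ 0.67863208 -0.16116649  0.01      ] 0.0269765786618281
disc hole [ 0.69466635 -0.07528091  0.038     ] foot [ 0.69486871 -0.07749869  0.01      ]
pillow [array([ 0.65708405, -0.02536466,  0.01      ]), array([ 0.64668908, -0.04375274,  0.01      ]), array([ 0.61166623, -0.0175695 ,  0.01      ])] 143.2 -119.5 mid [ 0.63437514 -0.02146708  0.01      ]
t 17.20 pos [ 0.5558 -0.2605  0.1896] units [-0.4934 -0.6199  0.4466] dist mm 181.9
yaw now -89.81 tilt [-0.0034  0.0019 -1.    ]
dr [ 0.0014  0.0014 -0.2601]
[ 0.57  0.71 -0.37  1.61  0.31  0.88 -1.48]
```

```bash
python3 -m inch '[{"fingers":0.1,"translation":[-0.493,-0.62,0.05],"dr":[0,0,0.28]},{"fingers":0.1,"translation":[-0.493,-0.62,0.25],"dr":[0,0,0.28]},{"fingers":0.1,"translation":[-0.493,-0.62,0.45],"dr":[0,0,0.28]},{"fingers":0.1,"translation":[-0.493,-0.62,0.45],"dr":[0,0,0.28]},{"fingers":0.1,"translation":[-0.493,-0.62,0.45],"dr":[0,0,0.28]},{"fingers":0.1,"translation":[-0.493,-0.62,0.45],"dr":[0,0,0.28]}]'
python3 -c "
from h import *
c=snap('wrist','w20');
crop('w20',200,150,360,270,'w20a')
from go import togo
togo(.679,-.161,-.017,-121.5)
print(np.round(arm.sense()['qpos'],2))
"
```

```text
t: 17.95
ee_pos: [0.6807, -0.1658, 0.1031]
tcp_rot: [-1.521, 2.748, -0.004]
contact_force: [-0.7, -0.3, -0.5]
finger_gap: 0.0486
5.0
t 18.00 pos [ 0.6809 -0.1657  0.1034] units [-0.0151  0.0224  0.6019] dist mm 120.5
yaw now -122.08 tilt [ 0.0024 -0.0017 -1.    ]
dr [-0.0015 -0.0001 -0.0051]
[ 0.26  0.91 -0.17  1.4   0.18  0.85 -2.1 ]
```

View pics/w20.png

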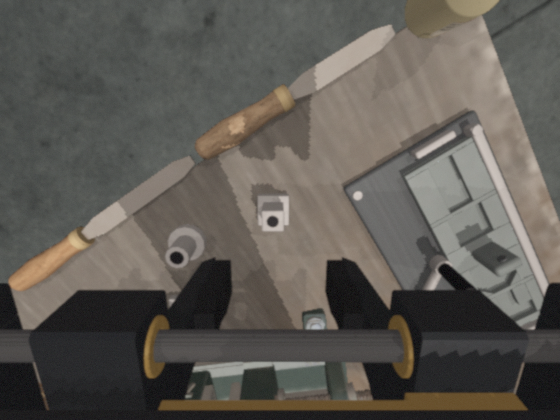

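View pics/w20a.png

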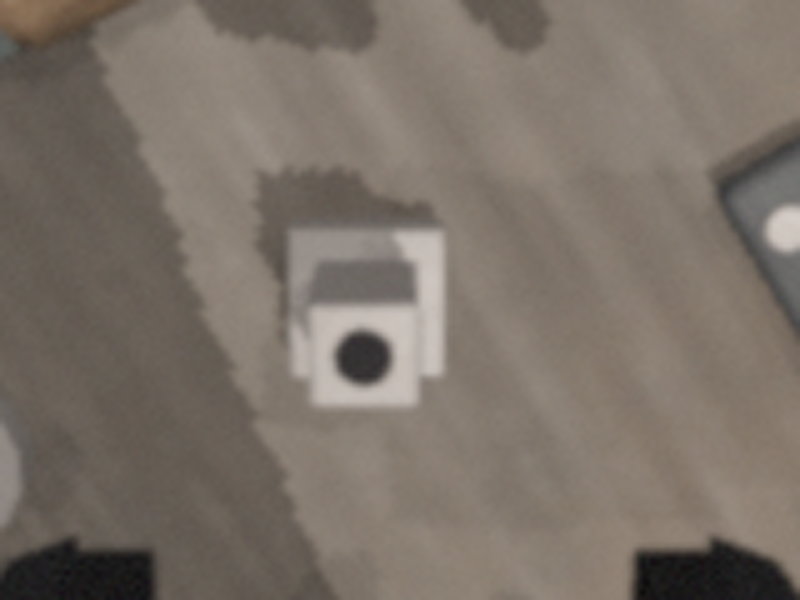

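Run:
```python
from h import *
from go import togo
c=load('w20'); p=pt(c,200+364/5,150+357/5,.038); q=pt(c,200+366/5,150+302/5,.01); print(p,q)
togo(p[0],p[1],-.017)
```

```text
[ 0.67872255 -0.16003885  0.038     ] [ 0.6793326  -0.16032206  0.01      ]
t 18.00 pos [ 0.6809 -0.1657  0.1034] units [-0.0185  0.0261  0.6019] dist mm 120.5
yaw now -122.08 tilt [ 0.0024 -0.0017 -1.    ]
```

```bash
python3 -m inch '[{"fingers":0,"translation":[-0.017,0.025,0.2],"dr":[0,0,0]},{"fingers":0,"translation":[-0.017,0.025,0.4],"dr":[0,0,0]},{"fingers":0,"translation":[-0.017,0.025,0.55],"dr":[0,0,0]},{"fingers":0,"translation":[-0.017,0.025,0.6],"dr":[0,0,0]},{"fingers":0,"translation":[-0.017,0.025,0.6],"dr":[0,0,0]},{"fingers":-1,"translation":[-0.017,0.025,0.6],"dr":[0,0,0]},{"fingers":-1,"translation":[-0.017,0.025,0.6],"dr":[0,0,0]},{"fingers":-1,"translation":[-0.017,0.025,0.6],"dr":[0,0,0]}]'
python3 -m inch '[{"fingers":-1,"translation":[0,0,0],"dr":[0,0,0]},{"fingers":-1,"translation":[0,0,0],"dr":[0,0,0]}]'
python3 -m inch '[{"fingers":-1,"translation":[0,0,-0.1],"dr":[0,0,0]},{"fingers":-1,"translation":[0,0,-0.35],"dr":[0,0,0]},{"fingers":-1,"translation":[0,0,-0.6],"dr":[0,0,0]},{"fingers":-1,"translation":[0,0,-0.6],"dr":[0,0,0]}]'
python3 -c "
from h import *
c=snap('wrist','w21');
from go import togo
togo(.5784,-.3018,.08,-89.5)
"
```

```text
t: 19.0
ee_pos: [0.6789, -0.1579, -0.0177]
tcp_rot: [-1.523, 2.747, -0.002]
contact_force: [-1.1, -1.2, 0.7]
finger_gap: 0.0178
t: 19.25
ee_pos: [0.6789, -0.1579, -0.0178]
tcp_rot: [-1.523, 2.747, -0.001]
contact_force: [-1.3, -0.3, 6.5]
finger_gap: 0.0177
t: 19.75
ee_pos: [0.6823, -0.1583, 0.1073]
tcp_rot: [-1.519, 2.74, -0.01]
contact_force: [0.1, -0.8, -1.5]
finger_gap: 0.0176
t 19.80 pos [ 0.68   -0.158   0.1043] units [0.8792 0.0502 0.1195] dist mm 177.7
yaw now -121.99 tilt [ 4.8e-03 -8.0e-04 -1.0e+00]
dr [-0.0024  0.0003 -0.2835]
```

View pics/w21.png

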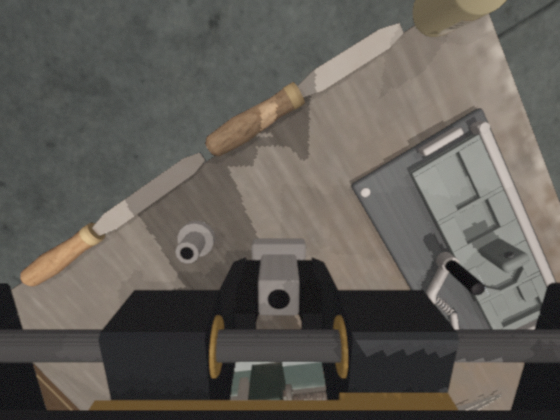

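```bash
cat >> h.py <<'E'
def intool(c,p,s=None):
    s=s or arm.sense()
    M=R.from_rotvec(s['tcp_rot']).as_matrix(); return M.T@(np.asarray(p)-s['ee_pos'])
E
python3 - <<'E'
from h import *
c=load('w21'); crop('w21',240,230,320,330,'w21a')
print(intool(c,pt(c,279,299,.160)),pt(c,279,310),intool(c,pt(c,279,243,.132)))
E
```

```text
6.0
[ 6.25887257e-05 -1.07860205e-03 -5.57233204e-02] [ 0.67697683 -0.15629322  0.16218766] [ 7.11325982e-05 -1.65157017e-02 -2.76538251e-02]
```

View pics/w21a.png

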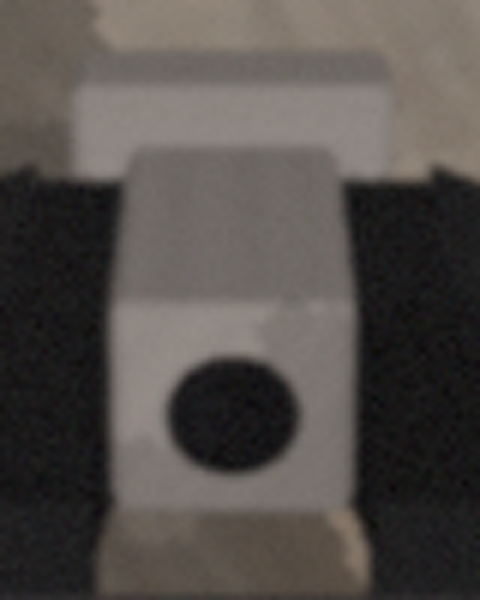

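```bash
python3 -m inch '[{"fingers":-1,"translation":[0.3,0.05,0],"dr":[0,0,-0.09]},{"fingers":-1,"translation":[0.6,0.05,0.05],"dr":[0,0,-0.18]},{"fingers":-1,"translation":[0.85,0.05,0.1],"dr":[0,0,-0.27]},{"fingers":-1,"translation":[0.88,0.055,0.12],"dr":[0,0,-0.284]},{"fingers":-1,"translation":[0.88,0.055,0.12],"dr":[0,0,-0.284]},{"fingers":-1,"translation":[0.88,0.055,0.12],"dr":[0,0,-0.284]}]'
python3 -c "
from h import *
c=snap('wrist','w22');crop('w22',200,170,360,290,'w22a')
from go import togo
togo(.5773,-.3018,-.0057,-89.5)
"
```

```text
t: 20.55
ee_pos: [0.5772, -0.2985, 0.0773]
tcp_rot: [-2.233, 2.207, 0.001]
contact_force: [-0.6, 0.6, -0.8]
finger_gap: 0.0176
5.0
t 20.60 pos [ 0.5773 -0.2987  0.0774] units [0.0163 0.0007 0.4156] dist mm 83.2
yaw now -89.3 tilt [ 0.001   0.0013 -1.    ]
dr [-0.0005  0.0006  0.0018]
```

View pics/w22.png

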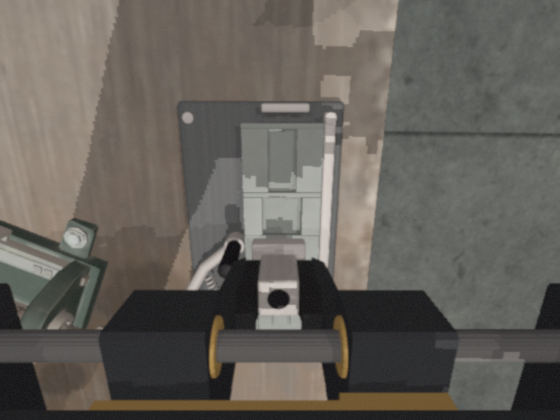

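```bash
python3 -m inch '[{"fingers":-1,"translation":[0.0155,0,0.15],"dr":[0,0,0.001]},{"fingers":-1,"translation":[0.0155,0,0.28],"dr":[0,0,0.001]},{"fingers":-1,"translation":[0.0155,0,0.31],"dr":[0,0,0.001]},{"fingers":-1,"translation":[0.0155,0,0.31],"dr":[0,0,0.001]}]'
python3 -c "
from h import *
c=snap('wrist','w23')
from go import togo
togo(.5773,-.3018,-.0057,-89.5)
"
```

```text
t: 21.1
ee_pos: [0.5767, -0.3033, 0.0156]
tcp_rot: [-2.231, 2.211, -0.0]
contact_force: [0.8, -0.4, -1.5]
finger_gap: 0.0177
t 21.15 pos [ 0.577  -0.3038  0.0162] units [-0.0099 -0.0013  0.1097] dist mm 22.0
yaw now -89.51 tilt [ 1.6e-03 -4.0e-04 -1.0e+00]
dr [-0.0008 -0.0002 -0.0001]
```

View pics/w23.png

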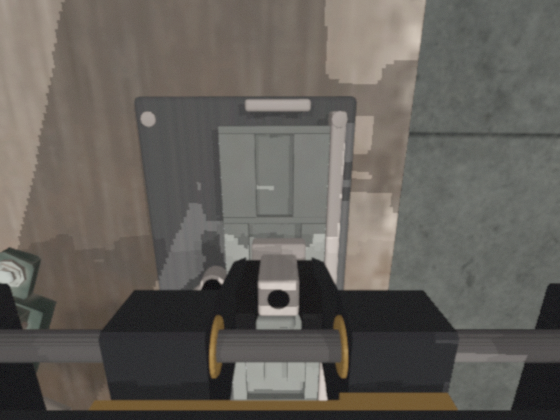

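Run:
```python
from h import *
from go import togo
c=load('w23');crop('w23',210,90,350,195,'w23a')
print('cam',c['pose'][:3,3])
for i in range(1): togo(.5773,-.3018,-.0057,-89.5)
```

```text
5.714285714285714
cam [ 0.65595829 -0.30279138  0.19302281]
t 21.15 pos [ 0.577  -0.3038  0.0162] units [-0.0099 -0.0013  0.1097] dist mm 22.0
yaw now -89.51 tilt [ 1.6e-03 -4.0e-04 -1.0e+00]
dr [-0.0008 -0.0002 -0.0001]
```

View pics/w23a.png

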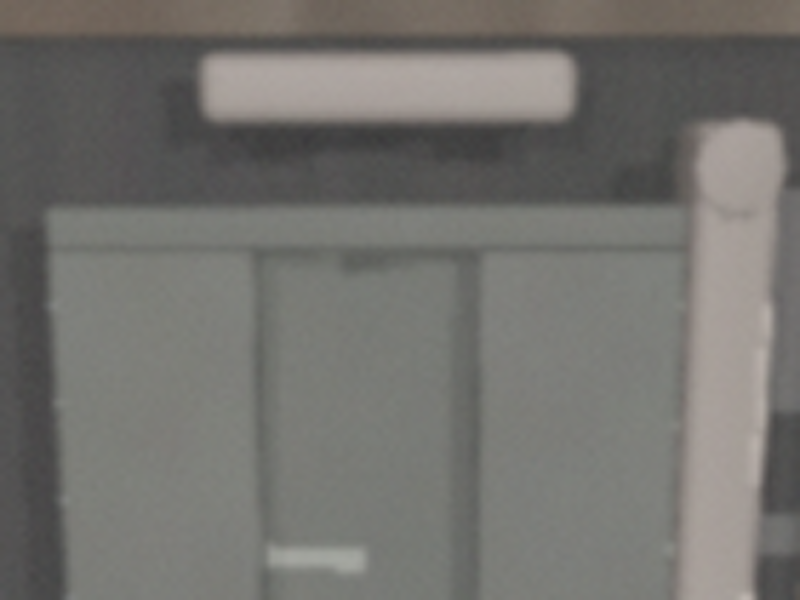

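Run:
```python
from h import *
c=load('w23');s=5.7143;a=lambda u,v,z=.018:pt(c,210+u/s,90+v/s,z)
print('plate end',a(47,210),a(688,208),'nest',a(255,255),a(478,255),(a(255,255)+a(478,255))/2,(a(262,590)+a(478,590))/2)
# casting top in tool & world
T=.0162+.0177+.038
print(T,pt(c,279,298,T),pt(c,279,298))
```

```text
plate end [ 0.64798248 -0.27100279  0.018     ] [ 0.64860901 -0.3304946   0.018     ] nest [ 0.64406643 -0.29024883  0.018     ] [ 0.64422331 -0.31110273  0.018     ] [ 0.64414487 -0.30067578  0.018     ] [ 0.61191523 -0.30113649  0.018     ]
0.07189999999999999 [ 0.57839373 -0.30369849  0.0719    ] [ 0.57826062 -0.30370005  0.07169214]
```

```bash
python3 -m inch '[{"fingers":-1,"translation":[-0.0105,0,0.03],"dr":[0,0,0]},{"fingers":-1,"translation":[-0.0105,0,0.06],"dr":[0,0,0]},{"fingers":-1,"translation":[-0.0105,0,0.085],"dr":[0,0,0]},{"fingers":-1,"translation":[-0.0105,0,0.1],"dr":[0,0,0]},{"fingers":-1,"translation":[-0.0105,0,0.11],"dr":[0,0,0]},{"fingers":-1,"translation":[-0.0105,0,0.112],"dr":[0,0,0]}]'
python3 go.py .5773 -.3018 -.0057 -89.5
```

```text
t: 21.9
ee_pos: [0.5759, -0.3022, -0.0058]
tcp_rot: [2.23, -2.213, 0.0]
contact_force: [-1.9, 1.0, 11.1]
finger_gap: 0.0178
t 21.90 pos [ 0.5759 -0.3022 -0.0058] units [-0.002  -0.0071 -0.0006] dist mm 1.5
yaw now -89.57 tilt [-1.e-04 -4.e-04 -1.e+00]
dr [ 0.     -0.0002 -0.0006]
```

```bash
python3 -m inch '[{"fingers":-0.3,"translation":[0,0,0],"dr":[0,0,0]},{"fingers":-0.1,"translation":[0,0,0],"dr":[0,0,0]},{"fingers":-0.1,"translation":[0,0,-0.01],"dr":[0,0,0]},{"fingers":-0.1,"translation":[0,0,-0.2],"dr":[0,0,0]},{"fingers":-0.1,"translation":[0,0,-0.45],"dr":[0,0,0]},{"fingers":-0.1,"translation":[0,0,-0.7],"dr":[0,0,0]},{"fingers":-0.1,"translation":[0,0,-0.9],"dr":[0,0,0]},{"fingers":-0.1,"translation":[0,0,-0.9],"dr":[0,0,0]}]'
python3 -c "
from h import *
c=snap('wrist','w24');crop('w24',220,70,350,260,'w24a')
print(pt(c,285,160))
"
```

```text
t: 22.9
ee_pos: [0.5783, -0.3029, 0.1767]
tcp_rot: [-2.228, 2.211, -0.011]
contact_force: [0.7, -0.5, -0.7]
finger_gap: 0.0397
3.1578947368421053
[ 0.60929516 -0.31054717  0.0129035 ]
```

View pics/w24.png

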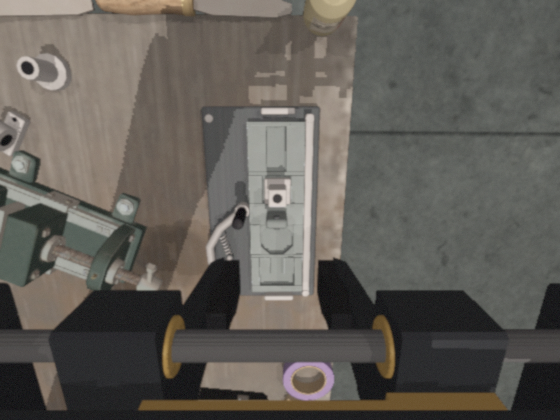

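View pics/w24a.png

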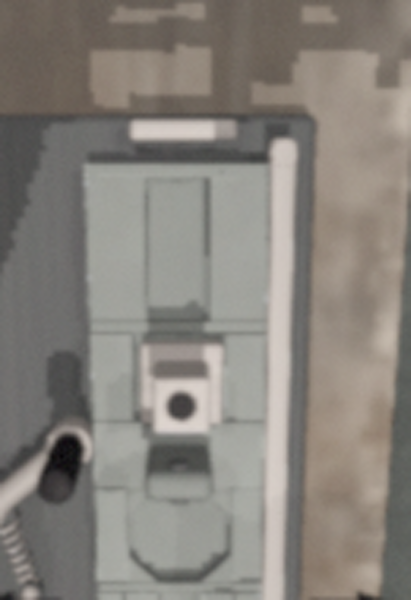

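```bash
python3 -c "
from h import *
c=load('w24')
for v in (190,193,205): print(np.round(pt(c,271,v),4),np.round(pt(c,284,v),4))
print('disc',pt(c,27,67,.038))
"
python3 go.py .694 -.0755 .12 -90
python3 -m inch '[{"fingers":0.1,"translation":[-0.3,-0.2,0],"dr":[0,0,0]},{"fingers":0.1,"translation":[-0.55,-0.4,0],"dr":[0,0,0]},{"fingers":0.1,"translation":[-0.8,-0.57,0],"dr":[0,0,0]},{"fingers":0.1,"translation":[-1,-0.57,0],"dr":[0,0,0]},{"fingers":0.1,"translation":[-1,-0.57,0.2],"dr":[0,0,0]},{"fingers":0.1,"translation":[-1,-0.57,0.28],"dr":[0,0,0]}]'
python3 -c "
from h import *
c=snap('wrist','w25')
from go import togo
togo(.694,-.0755,-.017,-90)
"
```

```text
[ 0.5851 -0.2963  0.0499] [ 0.5849 -0.309   0.0487]
[ 0.582  -0.2963  0.0498] [ 0.5819 -0.3091  0.0488]
[ 0.57   -0.2963  0.0505] [ 0.57   -0.3092  0.0503]
disc [ 0.69544054 -0.0747304   0.038     ]
t 22.95 pos [ 0.5766 -0.3025  0.1743] units [-1.1309 -0.5949  0.2715] dist mm 261.3
yaw now -89.56 tilt [ 0.0026 -0.0013 -1.    ]
dr [-0.0013 -0.0007  0.0038]
t: 23.7
ee_pos: [0.6854, -0.101, 0.1128]
tcp_rot: [2.228, -2.208, -0.007]
contact_force: [-0.2, 0.1, 0.4]
finger_gap: 0.0484
t 23.75 pos [ 0.6847 -0.1021  0.1116] units [-0.1331 -0.0533  0.6422] dist mm 131.6
yaw now -89.56 tilt [-9.e-03 -7.e-04 -1.e+00]
dr [ 0.0045 -0.0003  0.0039]
```

View pics/w25.png

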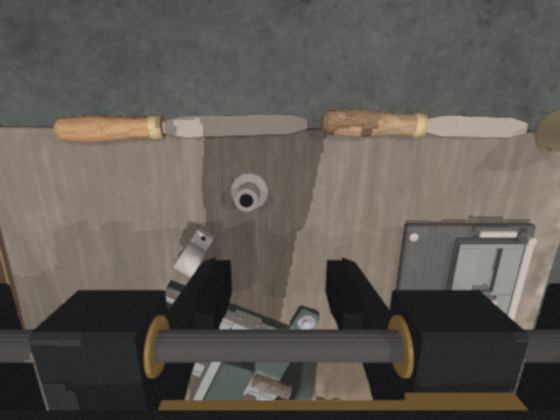

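```bash
python3 -c "
from h import *
from go import togo
crop('w25',215,165,285,217,'w25a')
c=load('w25'); p=pt(c,246.3,200,.038); print(p,pt(c,249.5,193,.01))
togo(p[0],p[1],-.017,-90)
"
```

```text
11.428571428571429
[ 0.69477349 -0.07485468  0.038     ] [ 0.69343755 -0.07506824  0.01      ]
t 23.75 pos [ 0.6847 -0.1021  0.1116] units [-0.1363 -0.0572  0.6422] dist mm 131.8
yaw now -89.56 tilt [-9.e-03 -7.e-04 -1.e+00]
dr [ 0.0045 -0.0003  0.0039]
```

View pics/w25a.png

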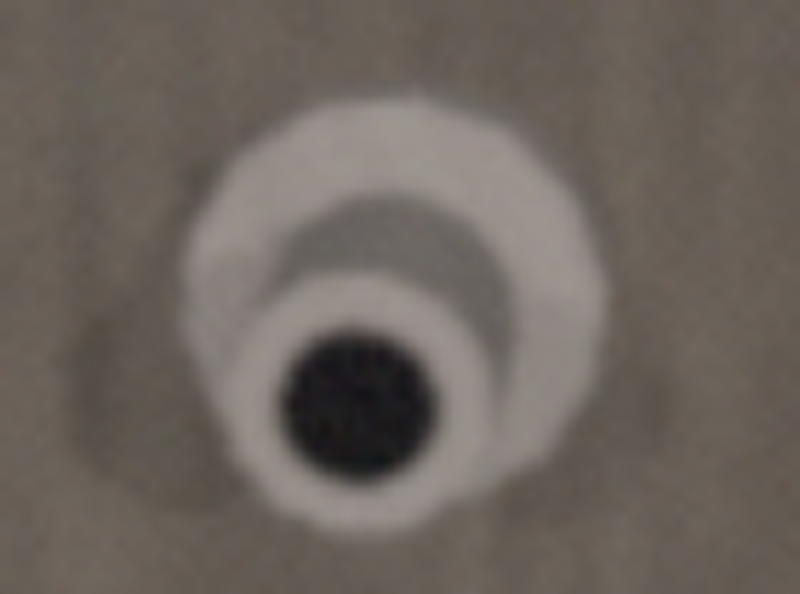

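```bash
python3 -m inch '[{"fingers":0.05,"translation":[-0.136,-0.056,0.1],"dr":[0,0,0.002]},{"fingers":0.05,"translation":[-0.136,-0.056,0.3],"dr":[0,0,0.002]},{"fingers":0.05,"translation":[-0.136,-0.056,0.3],"dr":[0,0,0.002]},{"fingers":0.05,"translation":[-0.136,-0.056,0.3],"dr":[0,0,0.002]}]'
python3 -c "
from h import *
from go import togo
c=snap('wrist','w26')
togo(.6945,-.0749,-.017,-90)
crop('w26',200,150,360,270,'w26a')
"
```

```text
t: 24.25
ee_pos: [0.7, -0.0756, 0.0581]
tcp_rot: [-2.223, 2.219, -0.003]
contact_force: [0.8, 0.3, 1.2]
finger_gap: 0.0461
t 24.30 pos [ 0.7005 -0.0754  0.0588] units [-0.0027  0.0311  0.3787] dist mm 76.0
yaw now -89.89 tilt [ 2.8e-03 -7.0e-04 -1.0e+00]
dr [-0.0014 -0.0004  0.001 ]
5.0
```

View pics/w26a.png

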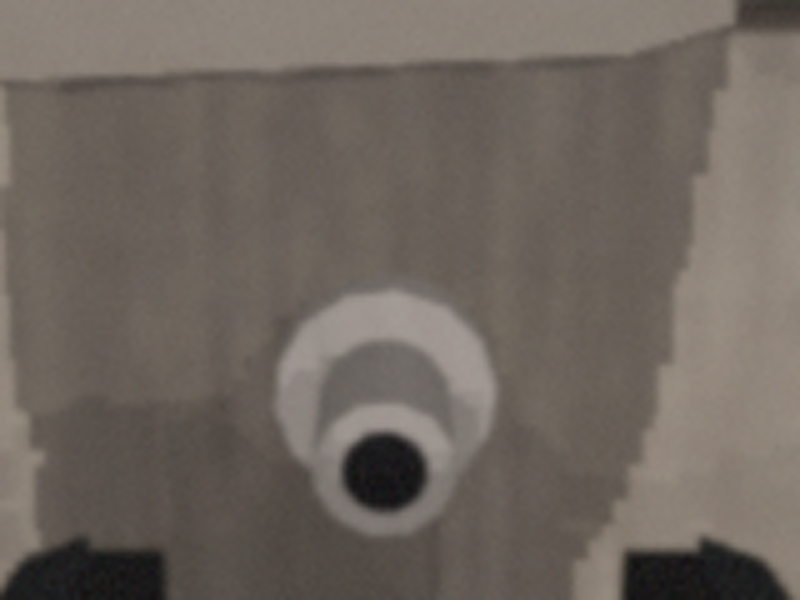

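```bash
python3 -c "
from h import *
from go import togo
c=load('w26'); p=pt(c,200+385/5,150+471/5,.038); q=pt(c,200+386/5,150+391/5,.01); print(p,q)
togo(p[0],p[1],-.017,-90)
"
```

```text
[ 0.6943416  -0.07486931  0.038     ] [ 0.69542195 -0.07494602  0.01      ]
t 24.30 pos [ 0.7005 -0.0754  0.0588] units [-0.0029  0.0319  0.3787] dist mm 76.0
yaw now -89.89 tilt [ 2.8e-03 -7.0e-04 -1.0e+00]
dr [-0.0014 -0.0004  0.001 ]
```

```bash
python3 -m inch '[{"fingers":0.05,"translation":[-0.003,0.028,0.1],"dr":[0,0,0]},{"fingers":0.05,"translation":[-0.003,0.028,0.25],"dr":[0,0,0]},{"fingers":0.05,"translation":[-0.003,0.028,0.36],"dr":[0,0,0]},{"fingers":0.05,"translation":[-0.003,0.028,0.378],"dr":[0,0,0]},{"fingers":-1,"translation":[-0.003,0.028,0.378],"dr":[0,0,0]},{"fingers":-1,"translation":[-0.003,0.028,0.378],"dr":[0,0,0]},{"fingers":-1,"translation":[-0.003,0.028,0.378],"dr":[0,0,0]},{"fingers":-1,"translation":[-0.003,0.028,0.378],"dr":[0,0,0]}]'
python3 -m inch '[{"fingers":-1,"translation":[0,0,0],"dr":[0,0,0]}]'
python3 -m inch '[{"fingers":-1,"translation":[0,0,-0.1],"dr":[0,0,0]},{"fingers":-1,"translation":[0,0,-0.35],"dr":[0,0,0]},{"fingers":-1,"translation":[0,0,-0.6],"dr":[0,0,0]},{"fingers":-1,"translation":[0,0,-0.6],"dr":[0,0,0]}]'
python3 -c "
from h import *
c=snap('wrist','w27');crop('w27',240,230,320,330,'w27a')
from go import togo
togo(.52,-.302,.08,-89.5)
"
```

```text
t: 25.3
ee_pos: [0.6945, -0.0735, -0.0177]
tcp_rot: [-2.225, 2.217, -0.002]
contact_force: [-0.9, -0.4, 3.7]
finger_gap: 0.0186
t: 25.42
ee_pos: [0.6945, -0.0735, -0.0177]
tcp_rot: [-2.225, 2.217, -0.002]
contact_force: [-0.1, -0.6, 5.9]
finger_gap: 0.019
t: 25.92
ee_pos: [0.6974, -0.0732, 0.1071]
tcp_rot: [-2.22, 2.213, -0.011]
contact_force: [0.3, 0.3, -0.9]
finger_gap: 0.019
6.0
t 25.98 pos [ 0.6951 -0.0733  0.1042] units [1.1402 0.8805 0.1171] dist mm 289.1
yaw now -89.79 tilt [ 4.5e-03 -1.0e-04 -1.0e+00]
dr [-0.0023 -0.0001 -0.0025]
```

View pics/w27a.png

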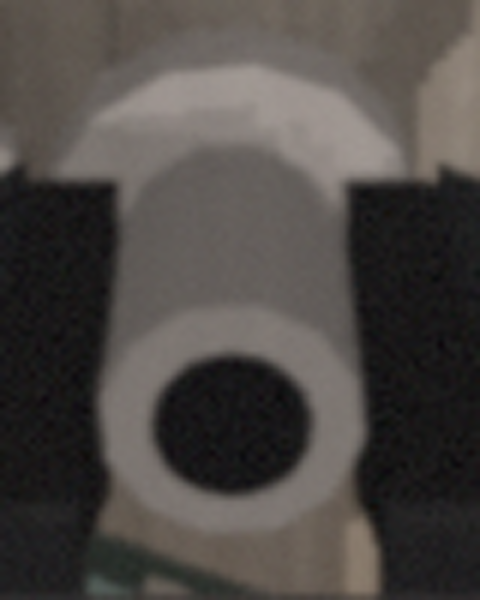

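```bash
python3 -c "
from h import *
c=load('w27'); print(intool(c,pt(c,278.8,300.3,.1599)))"
python3 -m inch '[{"fingers":-1,"translation":[0.3,0.2,0],"dr":[0,0,0]},{"fingers":-1,"translation":[0.5,0.4,0],"dr":[0,0,0]},{"fingers":-1,"translation":[0.75,0.6,0],"dr":[0,0,0]},{"fingers":-1,"translation":[0.95,0.8,0],"dr":[0,0,0]},{"fingers":-1,"translation":[1,0.88,0],"dr":[0,0,0]},{"fingers":-1,"translation":[1,0.88,0],"dr":[0,0,0]},{"fingers":-1,"translation":[1,0.88,0.05],"dr":[0,0,0]},{"fingers":-1,"translation":[1,0.88,0.1],"dr":[0,0,0]}]'
python3 go.py .5195 -.302 .02 -89.5
```

```text
[ 0.00017598 -0.00024881 -0.05570068]
t: 26.98
ee_pos: [0.52, -0.2718, 0.0804]
tcp_rot: [-2.228, 2.212, 0.0]
contact_force: [-0.2, -0.7, -1.4]
finger_gap: 0.0192
t 26.98 pos [ 0.52   -0.2718  0.0804] units [0.1512 0.0039 0.3019] dist mm 67.5
yaw now -89.59 tilt [ 9.0e-04  1.3e-03 -1.0e+00]
dr [-0.0005  0.0007 -0.0008]
```

```bash
python3 -m inch '[{"fingers":-1,"translation":[0.15,0.002,0.1],"dr":[0,0,0]},{"fingers":-1,"translation":[0.15,0.002,0.25],"dr":[0,0,0]},{"fingers":-1,"translation":[0.15,0.002,0.3],"dr":[0,0,0]},{"fingers":-1,"translation":[0.15,0.002,0.3],"dr":[0,0,0]}]'
python3 -c "
from h import *
c=snap('wrist','w28');crop('w28',190,120,350,240,'w28a')
from go import togo
togo(.5197,-.302,-.0057,-89.5)
"
```

```text
t: 27.48
ee_pos: [0.5184, -0.3024, 0.0206]
tcp_rot: [-2.228, 2.215, 0.003]
contact_force: [-0.0, 0.2, -0.4]
finger_gap: 0.0192
5.0
t 27.52 pos [ 0.519  -0.303   0.0215] units [-0.0047 -0.0037  0.1358] dist mm 27.2
yaw now -89.68 tilt [ 5.e-04  5.e-04 -1.e+00]
dr [-0.0002  0.0003 -0.0016]
```

View pics/w28.png

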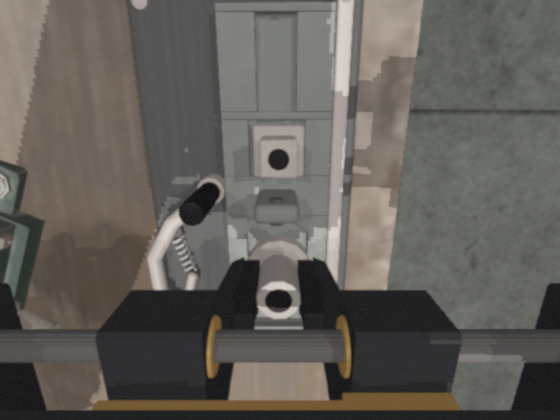

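View pics/w28a.png

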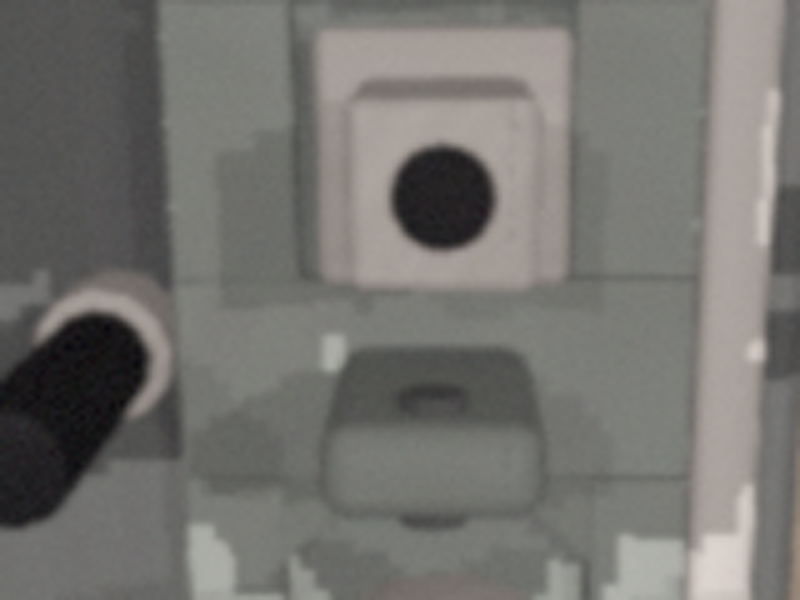

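```bash
python3 -c "
from h import *
c=load('w28'); T=.0215+.0177+.038
h=pt(c,190+434/5,120+470/5,.054); print('handle',h, pt(c,190+325/5,120+470/5,.054),pt(c,190+545/5,120+470/5,.054),'plate',pt(c,190+183/5,120+470/5,.018),'cast',pt(c,278.8,299.5,T),pt(c,279,310))
print('left/right nest octagon', pt(c,190+300/5,120+590/5,.018),pt(c,190+585/5,120+590/5,.018),'sq',pt(c,190+443/5,120+197/5,.05))
"
```

```text
handle [ 0.55140359 -0.30173024  0.054     ] [ 0.55135391 -0.29137819  0.054     ] [ 0.55145417 -0.31227033  0.054     ] plate [ 0.53960481 -0.27175691  0.018     ] cast [ 0.51970182 -0.30282662  0.0772    ] [ 0.51298075 -0.30295046  0.07520751]
left/right nest octagon [ 0.5243147  -0.28529885  0.018     ] [ 0.52448488 -0.31998936  0.018     ] sq [ 0.57663895 -0.30246447  0.05      ]
```

```bash
python3 -m inch '[{"fingers":-1,"translation":[-0.004,-0.004,0.03],"dr":[0,0,0]},{"fingers":-1,"translation":[-0.004,-0.004,0.07],"dr":[0,0,0]},{"fingers":-1,"translation":[-0.004,-0.004,0.1],"dr":[0,0,0]},{"fingers":-1,"translation":[-0.004,-0.004,0.12],"dr":[0,0,0]},{"fingers":-1,"translation":[-0.004,-0.004,0.135],"dr":[0,0,0]},{"fingers":-1,"translation":[-0.004,-0.004,0.137],"dr":[0,0,0]}]'
python3 go.py .5197 -.302 -.0057 -89.5
```

```text
t: 28.28
ee_pos: [0.5191, -0.3031, -0.0057]
tcp_rot: [-2.226, 2.217, -0.0]
contact_force: [-1.8, 1.3, 5.2]
finger_gap: 0.0192
t 28.27 pos [ 0.5191 -0.3031 -0.0057] units [-0.0056 -0.003  -0.0001] dist mm 1.3
yaw now -89.77 tilt [ 2.e-04 -1.e-04 -1.e+00]
dr [-0.0001 -0.     -0.0024]
```

Seated height reached. Release and move up toward the pillow.

```bash
python3 -m inch '[{"fingers":-0.3,"translation":[0,0,0],"dr":[0,0,0]},{"fingers":-0.1,"translation":[0,0,0],"dr":[0,0,0]},{"fingers":-0.1,"translation":[0,0,-0.01],"dr":[0,0,0]},{"fingers":-0.1,"translation":[0,0,-0.2],"dr":[0,0,0]},{"fingers":-0.1,"translation":[0,0,-0.45],"dr":[0,0,0]},{"fingers":-0.1,"translation":[0,0,-0.7],"dr":[0,0,0]},{"fingers":-0.1,"translation":[0,0,-0.9],"dr":[0,0,0]},{"fingers":-0.1,"translation":[0,0,-0.9],"dr":[0,0,0]}]'
python3 -c "
from h import *
c=snap('wrist','w29')
from go import togo
togo(.634,-.021,.2,-130)
print(np.round(arm.sense()['qpos'],2))
"
```

```text
t: 29.28
ee_pos: [0.5212, -0.3042, 0.1774]
tcp_rot: [-2.223, 2.216, -0.011]
contact_force: [0.1, 1.0, -0.3]
finger_gap: 0.0397
t 29.32 pos [ 0.5196 -0.3037  0.1752] units [-1.4116 -0.5773 -0.1245] dist mm 306.0
yaw now -89.8 tilt [ 0.0025 -0.0015 -1.    ]
dr [-1.400e-03 -3.000e-04  3.508e-01]
[ 0.69  0.72 -0.41  1.67  0.37  0.83 -1.45]
```

View pics/w29.png

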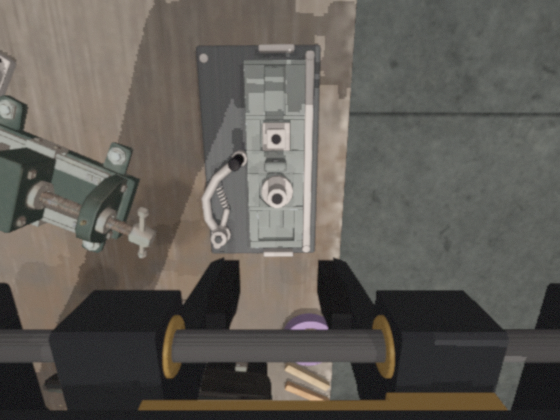

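```bash
python3 -m inch '[{"fingers":-0.1,"translation":[-0.3,-0.1,-0.05],"dr":[0,0,0.09]},{"fingers":-0.1,"translation":[-0.6,-0.25,-0.1],"dr":[0,0,0.18]},{"fingers":-0.1,"translation":[-0.8,-0.4,-0.12],"dr":[0,0,0.27]},{"fingers":-0.1,"translation":[-1,-0.5,-0.12],"dr":[0,0,0.33]},{"fingers":-0.1,"translation":[-1,-0.577,-0.12],"dr":[0,0,0.33]},{"fingers":-0.1,"translation":[-1,-0.577,-0.12],"dr":[0,0,0.33]}]'
python3 -c "
from h import *
c=snap('wrist','w30')
from go import togo
togo(.634,-.021,.1,-127)
"
```

```text
t: 30.08
ee_pos: [0.6332, -0.1023, 0.196]
tcp_rot: [1.388, -2.816, -0.001]
contact_force: [-0.2, 0.3, 0.7]
finger_gap: 0.04
t 30.12 pos [ 0.6324 -0.1033  0.1962] units [-0.3323  0.2438  0.4807] dist mm 126.6
yaw now -127.61 tilt [-3.3e-03 -6.0e-04 -1.0e+00]
dr [ 0.0011 -0.0012 -0.0054]
```

View pics/w30.png

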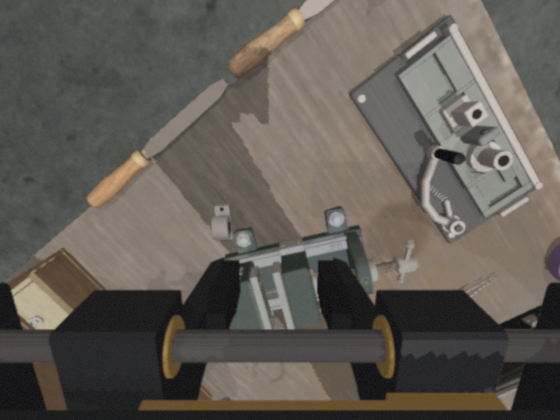

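```bash
python3 -c "
from h import *
c=load('w30'); crop('w30',190,185,270,245,'w30a')
Z=np.array([[pt(c,u,v) for u in range(200,370,3)] for v in range(235,330,3)]).reshape(-1,3)
m=(Z[:,2]>.05)&(Z[:,2]<.1)&(Z[:,1]>-.2)
print(np.percentile(Z[m][:,2],[50,90,99,100]))
"
```

```text
10.0
[0.07806061 0.07964085 0.08042235 0.08105789]
```

View pics/w30a.png

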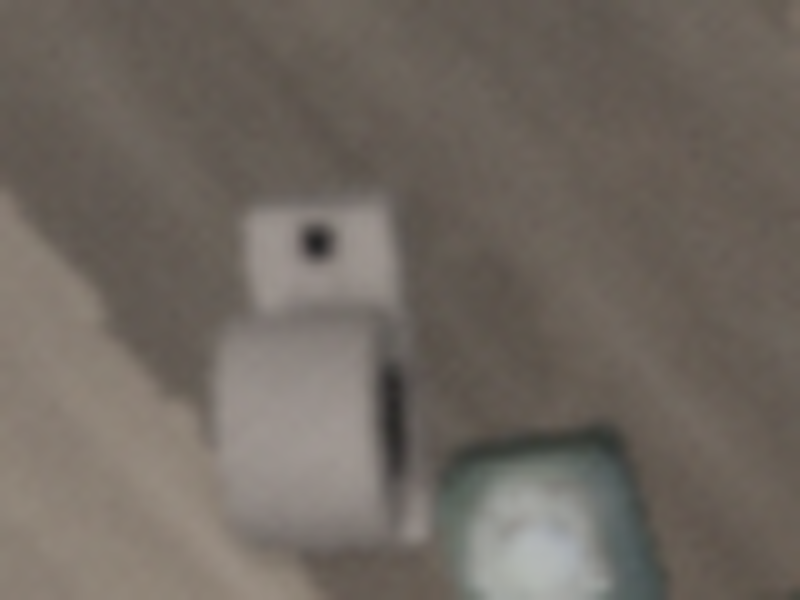

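```bash
python3 -c "
from h import *
from go import togo
c=load('w30'); a=lambda u,v,z:pt(c,190+u/10,185+v/10,z)
ang=lambda p,q:round(np.degrees(np.arctan2(*(q-p)[[1,0]])),1)
p=[a(246,208,.01),a(398,203,.01),a(430,542,.01)]
print(p,ang(p[2],p[1]),ang(p[1],p[0]),np.linalg.norm(p[0]-p[1]),np.linalg.norm(p[2]-p[1]),'mid',(p[0]+p[2])/2)
k=[a(225,330,.028),a(225,525,.028),a(383,318,.024),a(385,540,.024)]; print('housing sides',ang(k[1],k[0]),ang(k[3],k[2]))
print('top line',a(222,430,.03),a(380,425,.03), pt(c,220,223),pt(c,212,228))
for u,v in ((244,238),(242,242),(240,236),(236,233),(250,236)): print(pt(c,u,v))
"
```

```text
[array([ 0.65697072, -0.02619501,  0.01      ]), array([ 0.64641022, -0.04090506,  0.01      ]), array([ 0.61081114, -0.01585735,  0.01      ])] -35.1 54.3 0.018108282146948637 0.04352795138267611 mid [ 0.63389093 -0.02102618  0.01      ]
housing sides -41.3 -39.9
top line [ 0.64075844 -0.01336064  0.03      ] [ 0.63013641 -0.02813589  0.03      ] [ 0.64071547 -0.02627652  0.03492439] [ 0.64210046 -0.0161704   0.03742774]
[ 0.60499464 -0.02922547  0.01479538]
[ 0.60260447 -0.02419045  0.01546725]
[ 0.6092057  -0.02595964  0.01164238]
[ 0.61414666 -0.02297032  0.0069434 ]
[ 0.60071878 -0.03437071  0.0077141 ]
```

```bash
python3 go.py .6339 -.021 .07 -125.6
python3 -m inch '[{"fingers":-0.1,"translation":[-0.332,0.244,0.05],"dr":[0,0,-0.0175]},{"fingers":-0.1,"translation":[-0.332,0.244,0.35],"dr":[0,0,-0.0175]},{"fingers":-0.1,"translation":[-0.332,0.244,0.58],"dr":[0,0,-0.0175]},{"fingers":-0.1,"translation":[-0.332,0.244,0.58],"dr":[0,0,-0.0175]},{"fingers":-0.1,"translation":[-0.332,0.244,0.58],"dr":[0,0,-0.0175]}]'
python3 -c "
from h import *
c=snap('wrist','w31');crop('w31',200,150,360,270,'w31a')
from go import togo
togo(.6339,-.021,-.007,-125.6)
"
```

```text
t 30.12 pos [ 0.6324 -0.1033  0.1962] units [-0.3324  0.2439  0.6307] dist mm 150.7
yaw now -127.61 tilt [-3.3e-03 -6.0e-04 -1.0e+00]
dr [ 0.0011 -0.0012 -0.0176]
t: 30.75
ee_pos: [0.6362, -0.0219, 0.0834]
tcp_rot: [-1.433, 2.794, -0.002]
contact_force: [-0.0, 0.1, 0.6]
finger_gap: 0.0398
5.0
t 30.80 pos [ 0.6369 -0.0217  0.0841] units [0.0067 0.0156 0.4553] dist mm 91.1
yaw now -125.7 tilt [ 3.6e-03 -4.0e-04 -1.0e+00]
dr [-0.0016  0.0009 -0.0009]
```

View pics/w31.png

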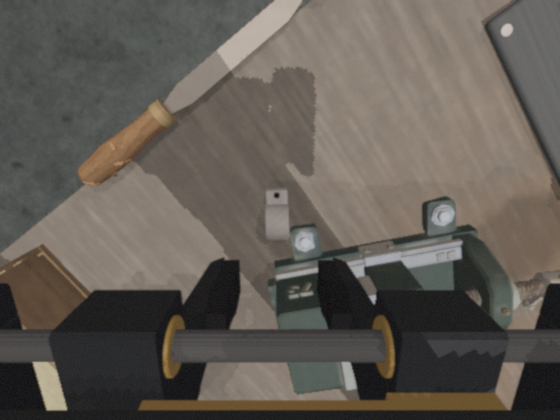

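View pics/w31a.png

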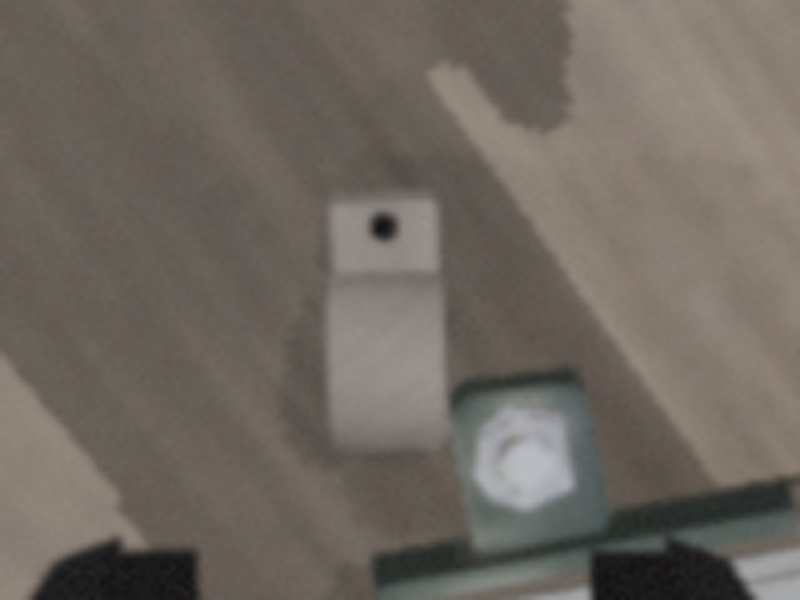

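```bash
python3 -c "
from h import *
from go import togo
c=load('w31'); e=pt(c,200+384/5,150+199/5,.01); a=np.radians(-35.6); p=e-.022*np.array([np.cos(a),np.sin(a),0]); print(e,p)
togo(p[0],p[1],-.008,-125.6)
"
```

```text
[ 0.65228822 -0.03282004  0.01      ] [ 0.6344     -0.02001333  0.01      ]
t 30.80 pos [ 0.6369 -0.0217  0.0841] units [0.0012 0.0165 0.4603] dist mm 92.1
yaw now -125.7 tilt [ 3.6e-03 -4.0e-04 -1.0e+00]
dr [-0.0016  0.0009 -0.0009]
```

```bash
python3 -m inch '[{"fingers":-0.1,"translation":[0.002,0.015,0.15],"dr":[0,0,0]},{"fingers":-0.1,"translation":[0.002,0.015,0.3],"dr":[0,0,0]},{"fingers":-0.1,"translation":[0.002,0.015,0.4],"dr":[0,0,0]},{"fingers":-0.1,"translation":[0.002,0.015,0.44],"dr":[0,0,0]},{"fingers":-0.1,"translation":[0.002,0.015,0.46],"dr":[0,0,0]},{"fingers":-0.1,"translation":[0.002,0.015,0.46],"dr":[0,0,0]}]'
python3 -c "
from h import *
c=snap('wrist','w32')
from go import togo
togo(.6342,-.0205,-.008,-125.6)
"
```

```text
t: 31.55
ee_pos: [0.6333, -0.0191, -0.0095]
tcp_rot: [-1.436, 2.793, -0.001]
contact_force: [-0.3, 0.0, 0.1]
finger_gap: 0.0395
t 31.60 pos [ 0.6334 -0.019  -0.0093] units [ 0.0037 -0.0074 -0.0067] dist mm 2.1
yaw now -125.6 tilt [ 0.0014 -0.     -1.    ]
dr [-0.0006  0.0004  0.    ]
```

View pics/w32.png

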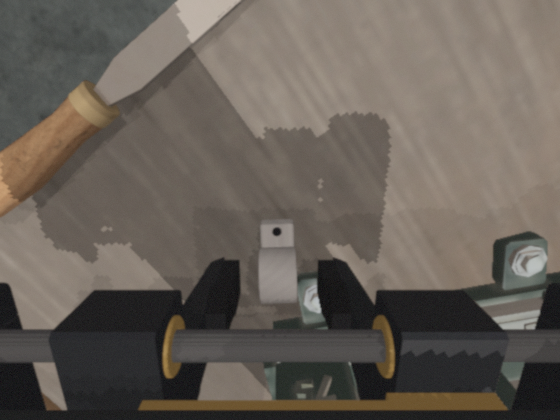

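```bash
python3 -m inch '[{"fingers":-0.1,"translation":[0.003,-0.006,0],"dr":[0,0,0]},{"fingers":-1,"translation":[0.003,-0.006,0],"dr":[0,0,0]},{"fingers":-1,"translation":[0.003,-0.006,0],"dr":[0,0,0]},{"fingers":-1,"translation":[0.003,-0.006,0],"dr":[0,0,0]},{"fingers":-1,"translation":[0.003,-0.006,0],"dr":[0,0,0]}]'
python3 -m inch '[{"fingers":-1,"translation":[0,0,-0.1],"dr":[0,0,0]},{"fingers":-1,"translation":[0,0,-0.35],"dr":[0,0,0]},{"fingers":-1,"translation":[0,0,-0.55],"dr":[0,0,0]},{"fingers":-1,"translation":[0,0,-0.55],"dr":[0,0,0]},{"fingers":-1,"translation":[0,0,-0.55],"dr":[0,0,0]}]'
python3 -c "
from h import *
c=snap('wrist','w33');crop('w33',240,220,320,320,'w33a')
from go import togo
togo(.6215,-.3014,.1,-89.5)
"
```

```text
t: 32.22
ee_pos: [0.6335, -0.0201, -0.01]
tcp_rot: [-1.436, 2.794, -0.0]
contact_force: [-0.1, -0.9, 1.7]
finger_gap: 0.0177
t: 32.85
ee_pos: [0.6328, -0.0204, 0.1]
tcp_rot: [1.436, -2.793, -0.0]
contact_force: [-0.3, -0.2, -1.7]
finger_gap: 0.0179
6.0
t 32.90 pos [ 0.6322 -0.0204  0.0992] units [ 1.1739 -0.7741 -0.0037] dist mm 281.2
yaw now -125.59 tilt [-2.2e-03 -3.0e-04 -1.0e+00]
dr [ 0.001  -0.0005 -0.315 ]
```

View pics/w33a.png

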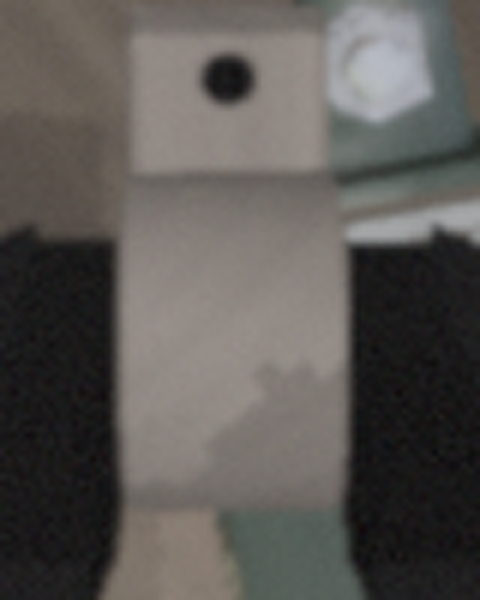

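```bash
python3 -c "
from h import *
c=load('w33'); print(intool(c,pt(c,240+228/6,220+36/6,.1192)), intool(c,pt(c,240+228/6,220+78/6,.1192)))"
python3 -m inch '[{"fingers":-1,"translation":[0.2,-0.15,0],"dr":[0,0,-0.08]},{"fingers":-1,"translation":[0.4,-0.3,0],"dr":[0,0,-0.16]},{"fingers":-1,"translation":[0.6,-0.45,0],"dr":[0,0,-0.24]},{"fingers":-1,"translation":[0.8,-0.6,0],"dr":[0,0,-0.315]},{"fingers":-1,"translation":[1,-0.75,0],"dr":[0,0,-0.315]},{"fingers":-1,"translation":[1,-0.77,0],"dr":[0,0,-0.315]},{"fingers":-1,"translation":[1,-0.77,0],"dr":[0,0,-0.315]}]'
python3 go.py .6215 -.302 .03 -89.5
```

```text
[ 0.00025995 -0.02237806 -0.02008162] [ 0.0002529  -0.01841515 -0.02007509]
t: 33.78
ee_pos: [0.6415, -0.2715, 0.0984]
tcp_rot: [2.231, -2.212, -0.005]
contact_force: [0.4, 0.4, -0.9]
finger_gap: 0.0173
t 33.77 pos [ 0.6415 -0.2715  0.0984] units [0.1525 0.1008 0.3417] dist mm 77.5
yaw now -89.49 tilt [-0.0021  0.002  -1.    ]
dr [0.001 0.001 0.   ]
```

```bash
python3 -m inch '[{"fingers":-1,"translation":[0.15,0.1,0.1],"dr":[0,0,0]},{"fingers":-1,"translation":[0.15,0.1,0.28],"dr":[0,0,0]},{"fingers":-1,"translation":[0.15,0.1,0.39],"dr":[0,0,0]},{"fingers":-1,"translation":[0.15,0.1,0.39],"dr":[0,0,0]},{"fingers":-1,"translation":[0.15,0.1,0.39],"dr":[0,0,0]}]'
python3 -c "
from h import *
c=snap('wrist','w34');crop('w34',190,180,350,300,'w34a')
from go import togo
togo(.6212,-.3015,.002,-89.5)
"
```

```text
t: 34.4
ee_pos: [0.624, -0.3015, 0.0229]
tcp_rot: [-2.232, 2.209, -0.002]
contact_force: [-0.1, 0.8, -0.6]
finger_gap: 0.0178
5.0
t 34.45 pos [ 0.6241 -0.302   0.0233] units [-0.0026  0.0146  0.1066] dist mm 21.5
yaw now -89.44 tilt [ 2.6e-03 -3.0e-04 -1.0e+00]
dr [-0.0013 -0.0002  0.0006]
```

View pics/w34.png

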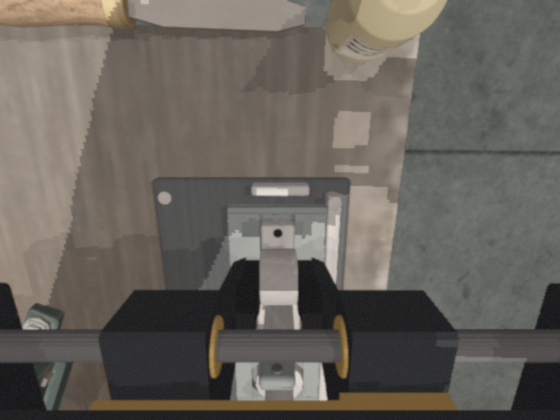

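View pics/w34a.png

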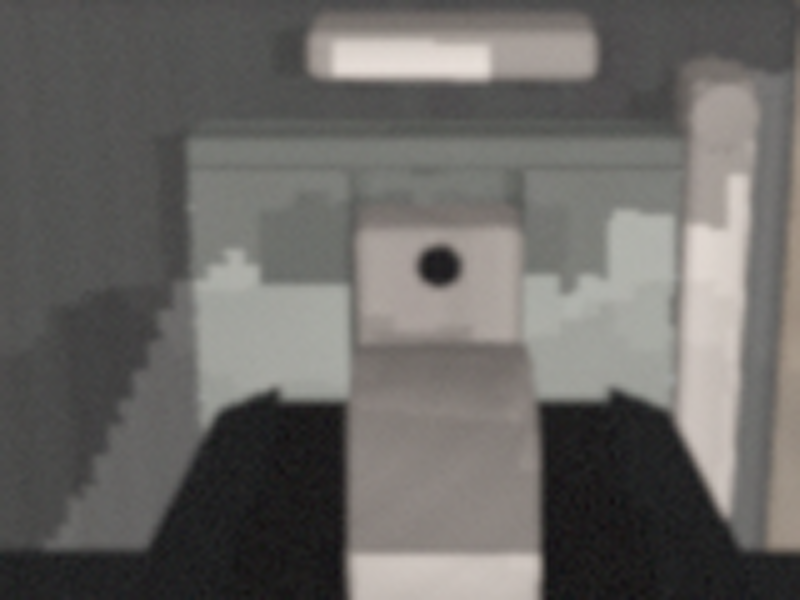

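```bash
python3 -c "
from h import *
c=load('w34'); a=lambda u,v,z:pt(c,190+u/5,180+v/5,z)
print('foot',a(357,227,.0433),a(520,227,.0433),'nest',a(352,170,.018),a(521,170,.018),'plate',a(188,138,.018))
"
```

```text
foot [ 0.64625259 -0.29252358  0.0433    ] [ 0.64640493 -0.30961735  0.0433    ] nest [ 0.64440659 -0.29063353  0.018     ] [ 0.6445878  -0.31097236  0.018     ] plate [ 0.64825047 -0.27105661  0.018     ]
```

```bash
python3 -m inch '[{"fingers":-1,"translation":[-0.002,0.014,0.02],"dr":[0,0,0]},{"fingers":-1,"translation":[-0.002,0.014,0.03],"dr":[0,0,0]},{"fingers":-1,"translation":[-0.002,0.014,0.03],"dr":[0,0,0]}]'
python3 -c "
from h import *
c=snap('wrist','w35');crop('w35',190,180,350,300,'w35a')
from go import togo
togo(.6212,-.3015,.002,-89.5)
"
```

```text
t: 34.83
ee_pos: [0.6195, -0.3024, 0.0159]
tcp_rot: [2.231, -2.212, -0.0]
contact_force: [-0.1, -0.3, -0.1]
finger_gap: 0.0176
5.0
t 34.88 pos [ 0.6197 -0.3024  0.016 ] units [-0.0042 -0.0077  0.0699] dist mm 14.1
yaw now -89.5 tilt [ 1.e-04 -1.e-04 -1.e+00]
dr [-0. -0. -0.]
```

View pics/w35a.png

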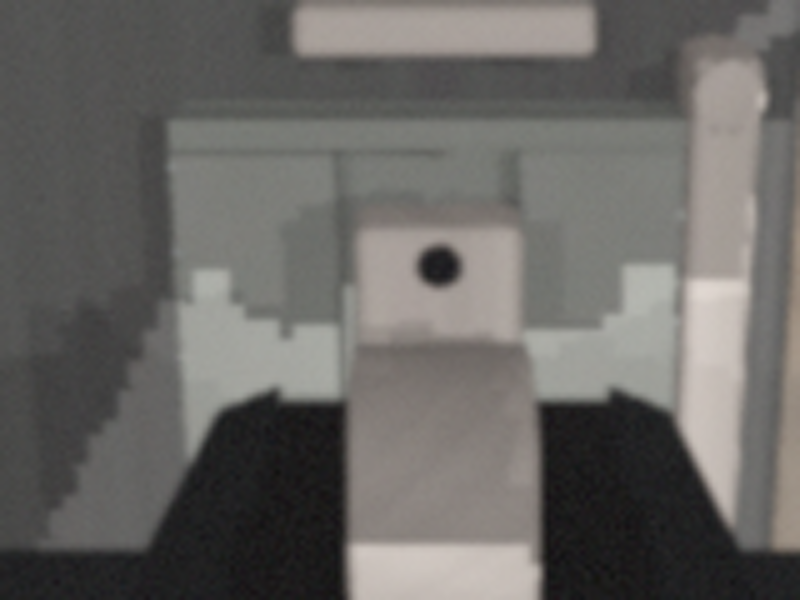

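```bash
python3 -c "
from h import *
c=load('w35'); a=lambda u,v,z:pt(c,190+u/5,180+v/5,z)
print('foot',a(357,227,.036),a(520,227,.036),'nest',a(338,152,.018),a(517,152,.018),'plate',a(167,122,.018))
"
```

```text
foot [ 0.6418089  -0.29343485  0.036     ] [ 0.64193068 -0.31055346  0.036     ] nest [ 0.64444794 -0.29036783  0.018     ] [ 0.64459494 -0.31099928  0.018     ] plate [ 0.64790696 -0.27082503  0.018     ]
```

```bash
python3 -m inch '[{"fingers":-1,"translation":[-0.006,-0.005,0],"dr":[0,0,0]},{"fingers":-1,"translation":[-0.006,-0.005,0.02],"dr":[0,0,0]},{"fingers":-1,"translation":[-0.006,-0.005,0.04],"dr":[0,0,0]},{"fingers":-1,"translation":[-0.006,-0.005,0.055],"dr":[0,0,0]},{"fingers":-1,"translation":[-0.006,-0.005,0.068],"dr":[0,0,0]},{"fingers":-1,"translation":[-0.006,-0.005,0.072],"dr":[0,0,0]},{"fingers":-1,"translation":[-0.006,-0.005,0.072],"dr":[0,0,0]}]'
python3 go.py .6212 -.3015 .002 -89.5
```

```text
t: 35.75
ee_pos: [0.6206, -0.3011, 0.002]
tcp_rot: [2.231, -2.212, -0.0]
contact_force: [-2.2, 0.8, 5.2]
finger_gap: 0.0178
t 35.75 pos [ 0.6206 -0.3011  0.002 ] units [ 0.0022 -0.0032  0.0002] dist mm 0.8
yaw now -89.5 tilt [-2.e-04 -2.e-04 -1.e+00]
dr [ 0.0001 -0.0001  0.    ]
```

Down to the expected height. Release, go up and look.

```bash
python3 -m inch '[{"fingers":-0.3,"translation":[0,0,0],"dr":[0,0,0]},{"fingers":-0.1,"translation":[0,0,0],"dr":[0,0,0]},{"fingers":-0.1,"translation":[0,0,-0.01],"dr":[0,0,0]},{"fingers":-0.1,"translation":[0,0,-0.2],"dr":[0,0,0]},{"fingers":-0.1,"translation":[0,0,-0.45],"dr":[0,0,0]},{"fingers":-0.1,"translation":[0,0.3,-0.7],"dr":[0,0,0]},{"fingers":-0.1,"translation":[0,0.5,-0.85],"dr":[0,0,0]},{"fingers":-0.1,"translation":[0,0.5,-0.85],"dr":[0,0,0]}]'
python3 -c "
from h import *
c=snap('wrist','w36');crop('w36',220,40,340,270,'w36a');snap('scene','s36');snap('top','t36')
"
```

```text
t: 36.75
ee_pos: [0.5185, -0.3039, 0.1744]
tcp_rot: [2.227, -2.214, 0.005]
contact_force: [1.0, -0.2, 0.2]
finger_gap: 0.0396
2.608695652173913
```

View pics/w36.png

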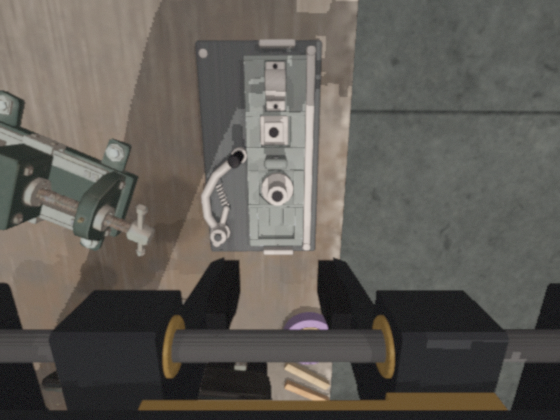

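View pics/w36a.png

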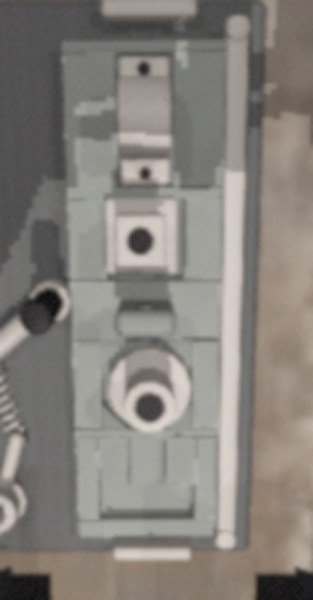

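View pics/t36.png

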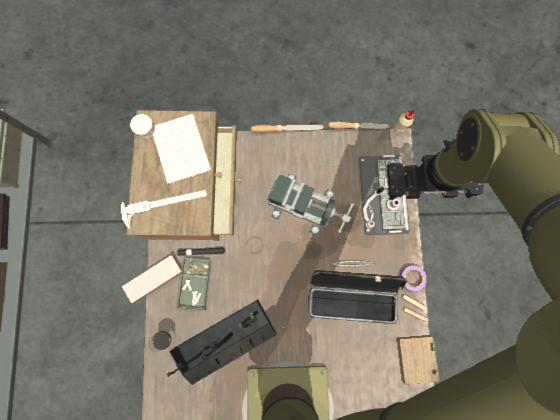

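```bash
python3 -c "
from h import *
print(arm.sense()['t'],arm.sense()['ee_pos'])
c=load('w36')
def mx(u0,v0,u1,v1):
    Z=np.array([pt(c,u,v) for u in range(u0,u1) for v in range(v0,v1) if c['z_map'][v,u]>0]); return np.round(np.percentile(Z[:,2],[5,50,95]),4)
print('pillow foot ends',mx(267,62,271,68),mx(281,104,284,109),'housing',mx(268,76,282,84))
print('sq top',mx(267,136,281,139),mx(267,127,270,138),mx(278,127,281,138)); print('disc top',mx(272,201,284,203),mx(269,193,271,200),mx(284,193,286,200))
print('plate',mx(250,215,256,235),mx(286,80,300,100))
s=load('w36'); print('post',pt(c,236,159,.064),pt(c,220,238,.022))
crop('t36',150,100,300,212,'t36a');crop('s36',220,130,430,280,'s36a')
"
```

```text
36.9 [ 0.52164188 -0.30176708  0.17126882]
pillow foot ends [0.0207 0.0218 0.0225] [0.021  0.0216 0.0229] housing [0.0474 0.049  0.0508]
sq top [0.0489 0.0499 0.051 ] [0.0489 0.0499 0.0508] [0.0494 0.05   0.0514]
disc top [0.0491 0.05   0.0511] [0.0488 0.0498 0.051 ] [0.049  0.05   0.0508]
plate [0.0165 0.0178 0.019 ] [0.0166 0.018  0.0194]
post [ 0.55698016 -0.26623487  0.064     ] [ 0.46336393 -0.23987352  0.022     ]
5.333333333333333
3.8095238095238093
```

View pics/s36.png

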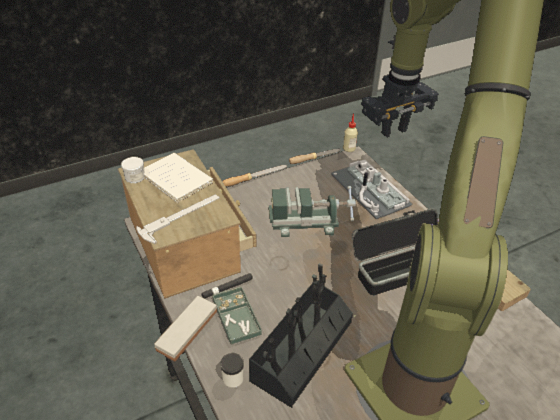

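```bash
python3 -c "
from bench import close_job
print(close_job())"
```

```text
the job is handed in; nothing more can be done
None
```

I drew the clip arm back until it held, laid the carrier flat against the fixed edge and let go. I then released the arm to clamp it, and put the round, square and pillow-block castings in their nests. The job was handed in at about 37 s on the robot's clock.

**Last checks (wrist camera):**
- **Castings:** the round and square castings' tops were 50 mm above the table, and the pillow block's foot was at about 22 mm at both ends. Those are the heights of castings sitting level and fully home.
- **Carrier:** its top was at 18 mm, flat on the base, with its centre line within about 1 mm of the flush position. The clip tip was against it, and the gripper was well clear of everything.

**Not done, failed or disagreed:**
- **T-footed casting:** I saw none in any view, so I took it as absent; its nest is empty.
- **First clip pull:** it missed. The fingertips are really about 32 mm above the reported tool point, so they passed over the post. I allowed for this in every later move.
- **Pushing the carrier to the edge:** it hardly moved under about 5 N, so I left the clip to close any remaining gap.
- **Bystanders:** I never went near the tweezers, marker or whetstone and they look unmoved, but I did not measure them.

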